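# Square a template on its pivot pin

## Task

Take the red-brown offcut out from under the guard on the squaring stand and lay it flat on the bench beside the stand. Then push the wooden template back so that its V notch takes the pivot pin, and swing it round the pin until its back edge rests on the steel stop block under the guard. Last, stand the steel hold-down weight upright on the template's short end, beyond the pin; leave the oil can and the tape measure standing where they are.

Things in the scene. Friction and masses are not known exactly. Their poses are not given: they have to be found in the camera images.
- stand: Fixed squaring stand: plywood box 200 (x) x 320 (y) mm, its flat top 80 mm above the bench; place and heading vary. Origin: centre of its underside, on the bench; +x points to its back (away from the robot), +y to its left. On top: the pivot pin, a steel stop block, and a guard grille over its right half on two 12 mm posts at x = 87, y = -148 and -12 mm.
- guard_edge (a point): Middle of the lower front edge of the guard grille, 205 mm above the bench (125 above the stand's top). The fixed grille of aluminium bars, 10 mm thick, runs from here 153 mm back (stand +x) and 74 mm to either side (stand y); its front and sides are open below. Under it a tool must come from the front, tilted 30 to 45 degrees from vertical, wrist towards the robot.
- pin (a point): Foot of the axis of the fixed upright steel pivot pin, 14 mm in diameter, 42 mm high, at x = 50, y = 30 mm of the stand, on its top (80 mm above the bench).
- stop_face (a point): On the stand's top, middle of the front face (facing the stand's -x) of the fixed steel stop block, 36 mm wide in y and 32 mm high, at x = 62, y = -82 mm of the stand. With its notch on the pin and its back edge on this face the template has the same heading as the stand.
- template: Loose brown plate, 92 (x) x 200 (y) x 22 mm, 0.2 to 0.45 kg, flat on the stand, too wide to grip. Origin: centre of its underside. +x points to the back long edge, which has a 60 degree V notch at y = 30 mm, 26 mm deep, 30 mm wide at the mouth. Push on the straight front edge, x = -46 mm. It starts turned 43 to 57 degrees clockwise from the stand, the notch 25 to 60 mm short of the pin.
- notch (a point): Point of the template, on its underside at x = 34, y = 30 mm, where the pin's axis lies when the pin is seated in the notch. The short end lies on its +y side (70 mm), the long end on its -y side (130 mm).
- offcut: Loose red-brown hardwood block, 45 (x) x 110 (y) x 32 mm, about 0.15 kg. Origin: centre of its underside; long axis y. It starts flat on the stand's top, partly under the guard in the template's way, its long axis roughly along the stand's x, one end 5 to 35 mm in front of the guard's front edge.
- free_bench (a point): Fixed point of bare bench top, left of the blue bench vise (160 mm high, its side near world y = 0.27) and in front of the row of weight, tape measure and oil can; about 55 mm of free bench to every side of it. A place to lay the offcut, with its long axis along world x; any other free bench will do.
- weight: Loose turned steel hold-down weight, 0.5 to 0.8 kg, 80 mm high: round foot 60 mm across and 32 mm high, thin neck, knob 38 mm across from 50 to 80 mm height; grip the knob. Origin: centre of its underside. It stands on the bench to the left of the stand, in a row with the tape measure and the oil can, about 80 mm apart in y (order varies).
- tape_measure: Loose yellow tape measure, 38 (x) x 86 (y) x 59 mm, standing on the bench to the left of the stand, long axis roughly along world x; leave it. Origin: centre of its underside.
- oil_can: Loose red oil can, 67 mm in diameter to 80 mm height, with a thin upright spout to 170 mm, standing on the bench to the left of the stand; leave it. Origin: centre of its underside.

How it is judged:
On the way, in this order (a step that is already met when the one before it is completed fails the run):
1. the offcut lies flat on the bench, off the stand (height (world z) of offcut between -0.006 and 0.008 m and linear speed of offcut below 0.02 m/s and angle between offcut's own z axis and vertical below 0.1 rad), for 0.2 s.
2. the template's notch is on the pin and its back edge at the stop, with no weight on it yet (all of step 1 and horizontal distance between notch and pin below 0.006 m and angle between the x axis of template and the x axis of stand, either way round below 0.04 rad and z of template in the frame of stand below 0.085 m and contact force between weight and template below 0.05 N), for 0.2 s.
At the end, for the whole second after the job is handed in: The offcut lies flat on the bench, off the stand. The template lies on the stand with its notch within 6 mm of the pin and its heading within 0.04 rad of the stand's. The weight stands upright and at rest on the template, its centre over the short end (beyond the notch) (all of step 1 and horizontal distance between notch and pin below 0.006 m and angle between the x axis of template and the x axis of stand, either way round below 0.04 rad and z of template in the frame of stand below 0.085 m and z of weight in the frame of template between 0.017 and 0.027 m and x of weight in the frame of template between -0.046 and 0.046 m and y of weight in the frame of template between 0.03 and 0.1 m and angle between weight's own z axis and vertical below 0.1 rad and linear speed of weight below 0.02 m/s); the robot touches nothing.
It fails at once if the tape measure is shifted by more than 40 mm or tipped (distance of tape_measure from where it was at the start of the episode above 0.04 m or angle between tape_measure's own z axis and vertical above 0.4 rad).
It fails at once if the oil can is shifted by more than 40 mm or tipped (distance of oil_can from where it was at the start of the episode above 0.04 m or angle between oil_can's own z axis and vertical above 0.4 rad).
It also fails if it takes over 69 s, if anything falls off the work surface, if the arm or the gripper's body presses on something with over 40 N, if the wrist force passes 120 N, or if a joint passes its speed limit or range.

## Robot

A 6-joint arm with a two-finger parallel gripper is mounted at the origin on a cart in front of the work surface, level with it; the furniture and walls round the work are solid. World frame = base frame: x ahead of the robot, y to its left, z up, the work surface at z = 0. Lengths are in m, angles in rad, forces in N, time in s.
With the tool pointing down it reaches from about 0.225 to 0.725 m from the base axis. Payload 3.1 kg.
Tool frame: the origin (TCP) lies at the very end of the fingers, on their centre line; the grasp point (between the pads) lies manip.tcp_to_grasp behind it (manip.tcp_to_grasp is the distance from the TCP to the grasp point, in m); z points along the fingers, y is the line along which they close (so a half turn about z gives the same grasp; the last joint's range is limited). The gripper opens to 85 mm and grips with 20 to 120 N. Pads are 22 mm wide; open, the fingers measure 114 mm over their backs; the gripper's body (76 mm by 85 mm) begins 54 mm behind the grasp point. The pads swing forward as they close: fully open they stand 13 mm farther back than shut.
Start: joints at [1.156, 0.048, 0.099, 1.622, 0, 1.443], TCP at [0.149, 0.504, 0.231] pointing down, gripper open.
Joint ranges: [-2.91, 2.91], [-0.99, 1.94], [-1.21, 1.42], [-2.12, 2.29], [-1.49, 1.47], [-3.14, 3.14]. Speed limits (rad/s): [2.79, 2.79, 3.14, 3.14, 3.14, 3.14].

## Interface

Orientations are given as a rotation vector (axis times angle).
In Python, from station import manip gives the robot as it stands.
- The arm moves only by the shell command python3 -m pendant 'ROWS' [FORCE]. ROWS is JSON, a list of rows, each a list of 3 entries, a list of its own where there are three numbers: the opening, from -1 (shut) to 1 (fully open), then the shift along the tool's x, y, z scaled (see below), then the turn, a rotation vector about the tool's x, y, z scaled (see below). In form: [[fingers, [x, y, z], [ax, ay, az]], ...]. A call has 1 to 12 rows; each row shifts and turns the commanded pose from where the row before left it, along the tool's axes as they then stand; what a row does not reach is not made up. The controller multiplies each number of a shift by 50 mm and each number of a turn by 45 degrees. A row lasts 1/10 s, in which the tool goes at most 50 mm and 8.59 degrees, less where a joint would pass 70% of its speed; a pose out of reach is approached as far as the arm can. A call with a number of a shift or a turn outside -1 to 1 is refused whole. A call with a gripper value outside its range is refused whole. The fingers move at their own pace and stop on an object; FORCE is the grip in N (left out, the last holds). Time passes only in rows, so rows that do not move let the fingers close. It gives the time, the measured TCP pose, the force, the opening and the grip force at its end, in the units of the state.
- manip.sense(): the state, without advancing time (a new reading comes with each control period).
- manip.get_image(name): name is "scene" or "top"; returns a dict with "color" (420x560x3 uint8, blue, green, red), "K" (3x3 intrinsics, pixels), "k1" (the pictures are not rectified: a ray, as slopes to the right and down, at radius r is drawn at 1 + k1 r^2 times it, then the intrinsics apply), "R" (3x3) and "t" (3): a world point X has camera coordinates R X + t. Camera axes: x right, y down, z forward; pixel columns grow to the right and rows downward; lengths in m; the calibration is good to about 2 mm. A picture is of the moment at which its call begins. There is no depth.
- manip.sign_off(): hands the job in; it is judged then, once.
The state is a dict: "time_s": time; "joint_pos": joint angles; "joint_velocities": joint speeds; "effort": joint torques, N m; "tool_pos": TCP position; "tcp_rot": TCP orientation; "force": force on the tool from outside, world axes, zero at the start; "wrist_torque": the same for the moment, N m; "grip_width": finger opening in m; "grasp_force": force on a finger pad.
Only numpy, scipy, OpenCV 4.12 (cv2) and the standard library are available. Lean on these libraries where they do the work, as an engineer would, in place of code of your own. Each camera call takes 0.05 s, during which the arm holds its last target. There are 200 camera calls.

## Working session

There is one attempt and no reset: what is moved stays moved. The work goes in short steps, Python scripts to look and compute and a shell command to move; the robot and the scene stay as the last step left them, time stands still between calls to the robot, and variables do not carry over. Pictures are saved under pics/ and viewed, at most 10 in all, crops included, and the job is handed in when it is done.

```bash
ls; mkdir -p pics
python3 - <<'E'
from station import manip
import cv2,pickle
d={}
for n in("scene","top"):
    im=manip.get_image(n); d[n]=im; cv2.imwrite(f"pics/{n}0.png",im["color"])
    print(n,im["K"],im["k1"],im["R"],im["t"])
pickle.dump(d,open("im0.pkl","wb"))
print(manip.sense(),manip.tcp_to_grasp)
E
```

```text
pics
scene [[431.16910896   0.         282.77135664]
 [  0.         431.16910896 201.33551231]
 [  0.           0.           1.        ]] -0.07453469107385012 [[ 0.84762647 -0.53059258  0.00093589]
 [-0.35494974 -0.56834474 -0.74229033]
 [ 0.39438565  0.62885274 -0.67007775]] [-0.42835738  0.3766538   0.84456848]
top [[524.51610353   0.         274.38842782]
 [  0.         524.51610353 210.01857174]
 [  0.           0.           1.        ]] -0.16326231630024116 [[ 0.02042058 -0.99965866 -0.01629606]
 [-0.98254236 -0.01705096 -0.18525595]
 [ 0.18491485  0.01979461 -0.98255517]] [0.06801188 0.58671438 1.43931279]
{'time_s': 0.1, 'joint_pos': array([ 1.15625546e+00,  4.87113196e-02,  9.76973199e-02,  1.62200510e+00,
       -2.49067061e-05,  1.44298548e+00]), 'joint_velocities': array([ 0.00103338, -0.00158375,  0.00230448,  0.00095265,  0.00209537,
       -0.00028679]), 'effort': array([ 2.61699912e-03, -3.39852118e+01,  3.20934963e+01,  1.57878909e-02,
       -1.10174053e-04,  3.11355954e-06]), 'tool_pos': array([0.14827062, 0.503028  , 0.23018754]), 'tcp_rot': array([-0.44877123, -3.10879518,  0.00337379]), 'force': array([ 1.03235743, -0.04317296,  0.44896291]), 'wrist_torque': array([-0.02375761,  0.01470151,  0.01593872]), 'grasp_force': 0.0, 'grip_width': 0.08526295384250578} 0.0187
```

View pics/scene0.png

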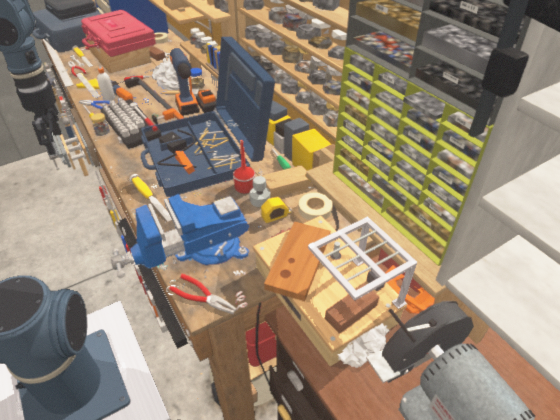

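View pics/top0.png

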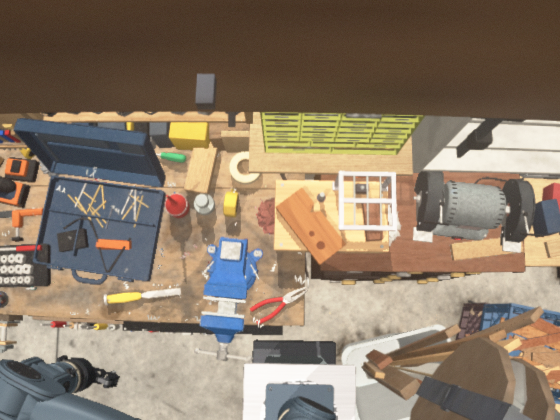

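The top view shows the stand at about (275–395, 180–265), the template at (310,225), the guard at (367,205), and the offcut under it at (380,215). The weight is at (204,203), the tape at (231,203), the can at (176,205) and the vise at (230,270).

```bash
cat > h.py <<'E'
import numpy as np,cv2,pickle
from station import manip
def ray(im,u,v):
    K=im["K"];k=im["k1"]; d=np.array([(u-K[0,2])/K[0,0],(v-K[1,2])/K[1,1]]);p=d.copy()
    for _ in range(20): p=d/(1+k*(p@p))
    R,t=np.array(im["R"]),np.array(im["t"])
    return -R.T@t, R.T@np.array([p[0],p[1],1.])
def onz(im,u,v,z):
    o,r=ray(im,u,v); return o+r*(z-o[2])/r[2]
def proj(im,X):
    c=np.array(im["R"])@np.array(X)+np.array(im["t"]); p=c[:2]/c[2]; p=p*(1+im["k1"]*(p@p))
    return p*im["K"][0,0]+im["K"][:2,2]
def tri(a,ua,b,ub):
    o1,r1=ray(a,*ua);o2,r2=ray(b,*ub)
    s=np.linalg.lstsq(np.c_[r1,-r2],o2-o1,rcond=None)[0]
    return (o1+r1*s[0]+o2+r2*s[1])/2
E
python3 - <<'E'
from h import *
d=pickle.load(open("im0.pkl","rb"))
c=d["top"]["color"][160:280,250:410]
cv2.imwrite("pics/t1.png",cv2.resize(c,None,fx=5,fy=5,interpolation=cv2.INTER_CUBIC))
c=d["scene"]["color"][210:350,245:425]
cv2.imwrite("pics/s1.png",cv2.resize(c,None,fx=4.2,fy=4.2,interpolation=cv2.INTER_CUBIC))
E
```

```text
(no output)
```

View pics/t1.png

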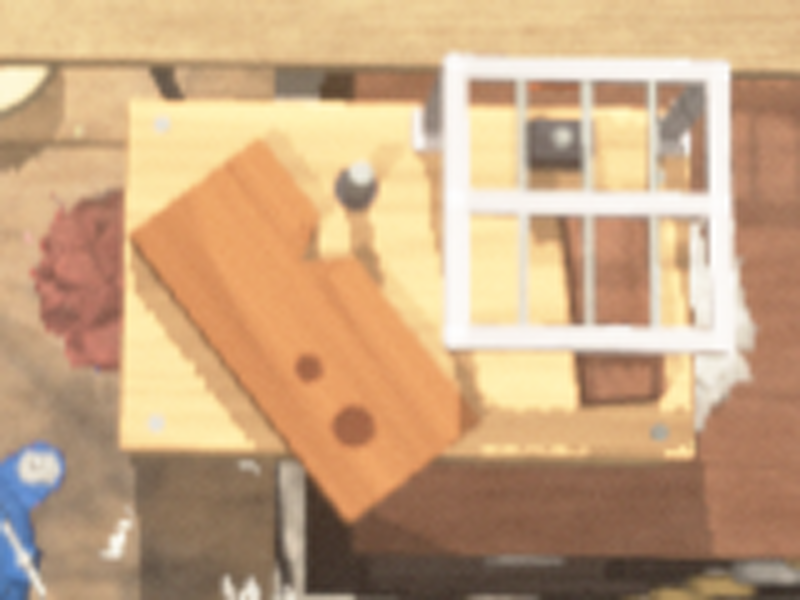

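View pics/s1.png

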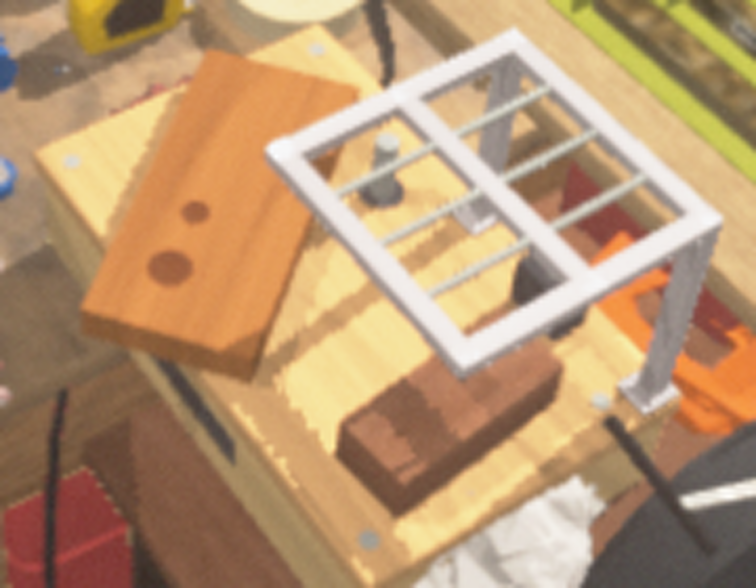

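Run:
```python
from h import *
d=pickle.load(open("im0.pkl","rb")); T,S=d["top"],d["scene"]
for n in d: print(n,-np.array(d[n]["R"]).T@np.array(d[n]["t"]))
t=lambda x,y:((x+.5)/5-.5+250,(y+.5)/5-.5+160)
s=lambda x,y:((x+.5)/4.2-.5+245,(y+.5)/4.2-.5+210)
def fit(L,W):
    L=np.array(L,float);W=np.array(W,float)[:,:2];lc,wc=L.mean(0),W.mean(0);a=L-lc;b=W-wc
    th=np.arctan2((a[:,0]*b[:,1]-a[:,1]*b[:,0]).sum(),(a*b).sum());c,q=np.cos(th),np.sin(th);R=np.array([[c,-q],[q,c]])
    p=wc-R@lc; return p,th,np.linalg.norm(L@R.T+p-W,axis=1)*1e3
def show(n,L,W): 
    p,th,r=fit(L,W); print(n,p.round(4),np.degrees(th).round(1),r.round(1)); return p,th
st=show("stand top",[(.1,.16),(-.1,.16),(-.1,-.16)],[onz(T,*t(*c),.08) for c in [(131,100),(121,450),(695,457)]])
show("stand sc",[(.1,.16),(-.1,.16),(-.1,-.16)],[onz(S,*s(*c),.08) for c in [(313,27),(37,155),(375,590)]])
print("pin top",onz(T,*t(358,172),.122),"pin sc",onz(S,*s(388,140),.122),"tri",tri(T,t(358,172),S,s(388,140)))
p,th=st;c,q=np.cos(th),np.sin(th);print("pin pred",p+np.array([[c,-q],[q,c]])@[.05,.03])
show("tmpl top",[(.046,.1),(-.046,.1),(-.046,-.1)],[onz(T,*t(*c),.102) for c in [(262,138),(133,233),(350,520)]])
show("tmpl sc",[(.046,.1),(-.046,.1),(-.046,-.1),(.046,-.1)],[onz(S,*s(*c),.102) for c in [(358,88),(208,50),(84,312),(250,362)]])
for nm,pts,I,f in[("off top",[(580,403),(660,400),(655,215),(575,215)],T,t),("off sc",[(342,438),(400,495),(560,375)],S,s)]:
    print(nm,[onz(I,*f(*c),.112)[:2].round(3) for c in pts])
print("guard front corners",[onz(T,*t(*c),.215)[:2].round(3) for c in[(445,350),(730,350),(730,62),(445,57)]])
for n,z,b in[("weight",.08,(204,200)),("tape",.059,(231,203)),("oil",.17,(171,197))]: print(n,onz(T,*b,z).round(3))
# masks
hsv=cv2.cvtColor(T["color"],cv2.COLOR_BGR2HSV)
for n,lo,hi,z,box in[("yellow",(20,150,120),(32,255,255),.059,(215,185,245,225)),("red",(0,150,70),(8,255,255),.08,(155,180,195,230))]:
    m=cv2.inRange(hsv,lo,hi);k=np.zeros_like(m);x0,y0,x1,y1=box;k[y0:y1,x0:x1]=m[y0:y1,x0:x1];v,u=np.nonzero(k);print(n,len(u),onz(T,u.mean(),v.mean(),z).round(3))
c=T["color"][180:230,150:260];cv2.imwrite("pics/r1.png",cv2.resize(c,None,fx=7,fy=7,interpolation=cv2.INTER_CUBIC))
```

```text
scene [ 0.16369454 -0.54432325  0.84591391]
top [0.30893258 0.04950208 1.52400488]
stand top [ 0.5694 -0.0821] 0.0 [1.8 0.1 1.7]
stand sc [ 0.5687 -0.0825] 0.5 [3.7 3.3 2. ]
pin top [ 0.61960097 -0.04942151  0.122     ] pin sc [ 0.61934234 -0.04947639  0.122     ] tri [ 0.61955089 -0.04938685  0.12182427]
pin pred [ 0.61942593 -0.05211388]
tmpl top [ 0.5367 -0.023 ] -52.1 [1.5 1.3 1.5]
tmpl sc [ 0.5353 -0.0211] -51.8 [0.9 0.7 1.9 1.7]
off top [array([ 0.496, -0.172]), array([ 0.498, -0.216]), array([ 0.601, -0.214]), array([ 0.6 , -0.17])]
off sc [array([ 0.492, -0.183]), array([ 0.496, -0.222]), array([ 0.603, -0.211])]
guard front corners [array([ 0.508, -0.087]), array([ 0.51 , -0.232]), array([ 0.661, -0.236]), array([ 0.661, -0.088])]
weight [0.606 0.278 0.08 ]
tape [0.603 0.203 0.059]
oil [0.594 0.353 0.17 ]
yellow 136 [0.59  0.205 0.059]
red 295 [0.594 0.36  0.08 ]
```

View pics/r1.png

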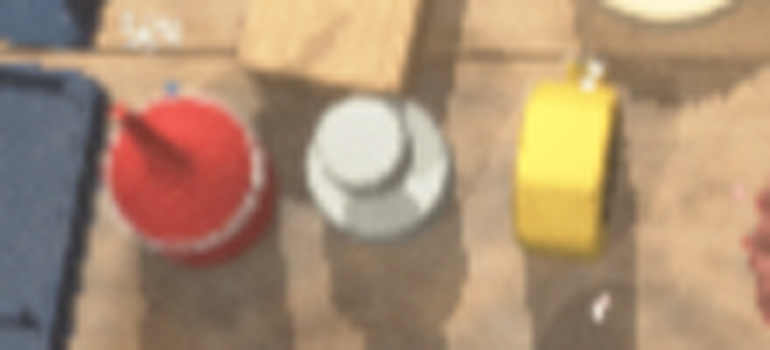

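The row view shows the oil can (185,175), the knob top (362,141) and the tape (565,140), with a board just behind the weight (325,60). Next I'll write the move-planning helper.

```bash
cat >> h.py <<'E'
from scipy.spatial.transform import Rotation as Ro
D=np.radians
def pose(tilt,psi):   # tool heading psi, tilted so the wrist leans back along -heading
    t,p=D(tilt),D(psi); y=np.array([-np.sin(p),np.cos(p),0]); z=np.array([np.sin(t)*np.cos(p),np.sin(t)*np.sin(p),-np.cos(t)])
    return np.c_[np.cross(y,z),y,z]
def plan(p0,R0,steps):
    """steps: (pos,R) -> print turn per row and shift per row (after turn)"""
    for p,R in steps:
        p=np.array(p,float); w=Ro.from_matrix(R0.T@R).as_rotvec(); n=int(np.ceil(np.degrees(np.linalg.norm(w))/8.))
        if np.degrees(np.linalg.norm(w))>.3: print("turn x%d"%max(n,1),(w/max(n,1)/D(45)).round(3), end="  ")
        s=R.T@(p-p0)/.05; m=max(1,int(np.ceil(np.linalg.norm(s)/.8))); print("shift total",s.round(3),"x%d"%m,(s/m).round(3)); p0,R0=p,R
def now():
    s=manip.sense(); return np.array(s["tool_pos"]),Ro.from_rotvec(s["tcp_rot"]).as_matrix()
def status():
    s=manip.sense();R=Ro.from_rotvec(s["tcp_rot"]).as_matrix()
    print("t",round(s["time_s"],2),"tcp",s["tool_pos"].round(4),"z",R[:,2].round(3),"y",R[:,1].round(3),"F",s["force"].round(1),"w",round(s["grip_width"],4),"g",s["grasp_force"])
E
python3 - <<'E'
from h import *
d=pickle.load(open("im0.pkl","rb")); T=d["top"]
print("weight",onz(T,201.3,199.7,.08),"foot",onz(T,150+380/7,180+172/7,.032),"board front",onz(T,200,192.3,.03),"freeb",onz(T,185,245,0), onz(T,206,240,.1),onz(T,163,245,.0))
p,R=now(); G=pose(40,5)
z=G[:,2]; g=np.array([.525,-.1965,.0]); tcp=g+z*.0187; tcp[2]=.090; print("grasp tcp",tcp)
plan(p,R,[([.36,tcp[1]-.01,.25],R),([.36,tcp[1]-.01,.25],G),(tcp-z*.1+np.array([-.02,0,.0]),G),(tcp-z*.02,G),(tcp,G)])
E
```

```text
weight [0.6067945  0.28590056 0.08      ] foot [0.60233695 0.28429424 0.032     ] board front [0.63921779 0.29899125 0.03      ] freeb [0.4863761  0.34128314 0.        ] [0.48982482 0.26444552 0.1       ] [0.48487753 0.4071698  0.        ]
grasp tcp [ 0.53697439 -0.19545238  0.09      ]
shift total [ -8.069 -12.394  -0.371] x19 [-0.425 -0.652 -0.02 ]
turn x6 [-0.028 -0.147 -0.076]  shift total [0. 0. 0.] x1 [0. 0. 0.]
shift total [-0.352 -0.074  2.473] x4 [-0.088 -0.019  0.618]
shift total [-0.305 -0.035  1.856] x3 [-0.102 -0.012  0.619]
shift total [0.  0.  0.4] x1 [0.  0.  0.4]
```

```bash
python3 -m pendant '[[0.5,[-0.425,-0.652,-0.02],[0,0,0]],[0.5,[-0.425,-0.652,-0.02],[0,0,0]],[0.5,[-0.425,-0.652,-0.02],[0,0,0]],[0.5,[-0.425,-0.652,-0.02],[0,0,0]],[0.5,[-0.425,-0.652,-0.02],[0,0,0]],[0.5,[-0.425,-0.652,-0.02],[0,0,0]],[0.5,[-0.425,-0.652,-0.02],[0,0,0]],[0.5,[-0.425,-0.652,-0.02],[0,0,0]],[0.5,[-0.425,-0.652,-0.02],[0,0,0]],[0.5,[-0.425,-0.652,-0.02],[0,0,0]]]'
python3 -m pendant '[[0.5,[-0.425,-0.652,-0.02],[0,0,0]],[0.5,[-0.425,-0.652,-0.02],[0,0,0]],[0.5,[-0.425,-0.652,-0.02],[0,0,0]],[0.5,[-0.425,-0.652,-0.02],[0,0,0]],[0.5,[-0.425,-0.652,-0.02],[0,0,0]],[0.5,[-0.425,-0.652,-0.02],[0,0,0]],[0.5,[-0.425,-0.652,-0.02],[0,0,0]],[0.5,[-0.425,-0.652,-0.02],[0,0,0]],[0.5,[-0.425,-0.652,-0.02],[0,0,0]]]'
python3 -m pendant '[[0.5,[0,0,0],[-0.028,-0.147,-0.076]],[0.5,[0,0,0],[-0.028,-0.147,-0.076]],[0.5,[0,0,0],[-0.028,-0.147,-0.076]],[0.5,[0,0,0],[-0.028,-0.147,-0.076]],[0.5,[0,0,0],[-0.028,-0.147,-0.076]],[0.5,[0,0,0],[-0.028,-0.147,-0.076]],[0.5,[0,0,0],[0,0,0]]]'
python3 - <<'E'
from h import *
status()
p,R=now(); G=pose(40,5); z=G[:,2]; tcp=np.array([.537,-.1955,.090])
plan(p,R,[(p,G),(tcp-z*.1+np.array([-.02,0,.0]),G),(tcp-z*.02,G),(tcp,G)])
E
```

```text
time_s: 1.1
tool_pos: [0.26, 0.1294, 0.241]
tcp_rot: [0.448, 3.109, 0.0]
force: [1.4, 0.5, -0.2]
grip_width: 0.0641
grasp_force: 0.0
time_s: 2.0
tool_pos: [0.3604, -0.2063, 0.2498]
tcp_rot: [-0.45, -3.109, -0.001]
force: [-0.7, -0.0, 1.3]
grip_width: 0.0646
grasp_force: 0.0
time_s: 2.7
tool_pos: [0.3582, -0.2054, 0.2467]
tcp_rot: [-0.095, 2.441, 0.043]
force: [-0.3, -0.1, -0.2]
grip_width: 0.0639
grasp_force: 0.0
t 2.7 tcp [ 0.3582 -0.2054  0.2467] z [ 0.641  0.056 -0.765] y [-0.08   0.997  0.006] F [-0.3 -0.1 -0.2] w 0.0639 g 0.0
turn x1 [ 0.     0.001 -0.012]  shift total [0. 0. 0.] x1 [0. 0. 0.]
shift total [-0.423 -0.08   2.446] x4 [-0.106 -0.02   0.611]
shift total [-0.305 -0.035  1.856] x3 [-0.102 -0.012  0.619]
shift total [0.  0.  0.4] x1 [0.  0.  0.4]
```

```bash
python3 -m pendant '[[0.5,[-0.1,-0.02,0.61],[0,0,0]],[0.5,[-0.1,-0.02,0.61],[0,0,0]],[0.5,[-0.1,-0.02,0.61],[0,0,0]],[0.5,[-0.1,-0.02,0.61],[0,0,0]],[0.5,[-0.1,-0.01,0.6],[0,0,0]],[0.5,[-0.1,-0.01,0.6],[0,0,0]],[0.5,[-0.1,-0.01,0.5],[0,0,0]],[0.5,[0,0,0],[0,0,0]]]'
python3 - <<'E'
from h import *
status()
p,R=now(); tcp=np.array([.537,-.1955,.090])
plan(p,R,[(tcp,R)])
im=manip.get_image("scene");c=im["color"][190:350,245:445]
cv2.imwrite("pics/s2.png",cv2.resize(c,None,fx=3.7,fy=3.7,interpolation=cv2.INTER_CUBIC))
E
```

```text
time_s: 3.5
tool_pos: [0.5214, -0.1931, 0.1114]
tcp_rot: [-0.108, 2.443, 0.046]
force: [-1.4, -0.3, 0.1]
grip_width: 0.0633
grasp_force: 0.0
t 3.5 tcp [ 0.5214 -0.1931  0.1114] z [ 0.638  0.062 -0.767] y [-0.09   0.996  0.005] F [-1.4 -0.3  0.1] w 0.0633 g 0.0
shift total [ 0.038 -0.078  0.525] x1 [ 0.038 -0.078  0.525]
```

View pics/s2.png

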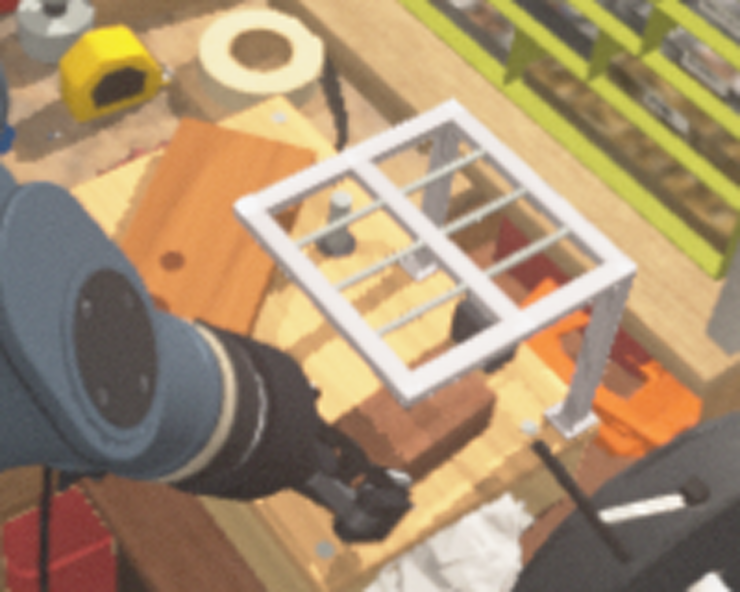

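The open fingers straddle the offcut at about (370,480), with the guard clear above. I'll advance and close.

```bash
python3 -m pendant '[[0.5,[0.02,-0.04,0.25],[0,0,0]],[0.5,[0.02,-0.04,0.25],[0,0,0]],[0.5,[0,0,0],[0,0,0]],[-0.3,[0,0,0],[0,0,0]],[-0.3,[0,0,0],[0,0,0]],[-0.3,[0,0,0],[0,0,0]],[-0.3,[0,0,0],[0,0,0]],[-0.3,[0,0,0],[0,0,0]]]' 70
python3 - <<'E'
from h import *
status()
p,R=now(); q=p+[0,0,.008]
plan(p,R,[(q,R),(q-[.13,0.015,0],R),(q-[.15,.015,-.2],R)])
E
```

```text
time_s: 4.35
tool_pos: [0.5362, -0.1995, 0.096]
tcp_rot: [-0.106, 2.436, 0.038]
force: [-4.4, 0.3, 5.3]
grip_width: 0.0438
grasp_force: 72.6
t 4.35 tcp [ 0.5362 -0.1995  0.096 ] z [ 0.644  0.056 -0.763] y [-0.087  0.996 -0.001] F [-4.4  0.3  5.3] w 0.0438 g 72.59798120241612
shift total [-0.103 -0.    -0.122] x1 [-0.103 -0.    -0.122]
shift total [ 1.995 -0.073 -1.692] x4 [ 0.499 -0.018 -0.423]
shift total [-2.283  0.032 -3.309] x6 [-0.381  0.005 -0.551]
```

```bash
python3 -m pendant '[[-0.3,[-0.1,0,-0.12],[0,0,0]],[-0.3,[0.25,-0.01,-0.21],[0,0,0]],[-0.3,[0.25,-0.01,-0.21],[0,0,0]],[-0.3,[0.5,-0.02,-0.42],[0,0,0]],[-0.3,[0.5,-0.02,-0.42],[0,0,0]],[-0.3,[0.5,-0.02,-0.42],[0,0,0]],[-0.3,[0,0,0],[0,0,0]]]'
python3 - <<'E'
from h import *
status()
for n in("top","scene"):
    im=manip.get_image(n);cv2.imwrite(f"pics/{n}3.png",im["color"])
p,R=now(); q=np.array([p[0],p[1],.27]); G=pose(40,0)
plan(p,R,[(q,R),([.41,.335,.27],R),([.44,.335,.27],G)])
E
```

```text
time_s: 5.05
tool_pos: [0.4029, -0.215, 0.1002]
tcp_rot: [-0.098, 2.442, 0.04]
force: [1.4, -0.9, -2.0]
grip_width: 0.0436
grasp_force: 71.7
t 5.05 tcp [ 0.4029 -0.215   0.1002] z [ 0.64   0.054 -0.766] y [-0.081  0.997  0.003] F [ 1.4 -0.9 -2. ] w 0.0436 g 71.73852487234399
shift total [-2.174  0.003 -2.577] x5 [-0.435  0.001 -0.515]
shift total [-0.778 10.949  0.67 ] x14 [-0.056  0.782  0.048]
turn x1 [0.07  0.003 0.082]  shift total [-0.46   0.     0.386] x1 [-0.46   0.     0.386]
```

View pics/scene3.png

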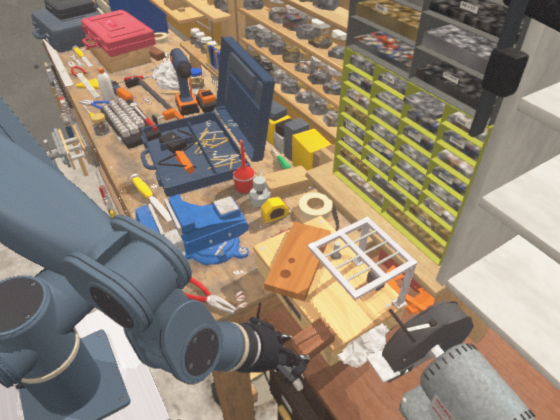

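The offcut is out of the guard and held level at about (315,335); the template hasn't moved. I'll lift it and carry it to the free bench.

```bash
python3 -m pendant '[[-0.3,[-0.435,0,-0.515],[0,0,0]],[-0.3,[-0.435,0,-0.515],[0,0,0]],[-0.3,[-0.435,0,-0.515],[0,0,0]],[-0.3,[-0.435,0,-0.515],[0,0,0]],[-0.3,[-0.435,0,-0.515],[0,0,0]]]'
python3 -m pendant '[[-0.3,[-0.056,0.78,0.048],[0,0,0]],[-0.3,[-0.056,0.78,0.048],[0,0,0]],[-0.3,[-0.056,0.78,0.048],[0,0,0]],[-0.3,[-0.056,0.78,0.048],[0,0,0]],[-0.3,[-0.056,0.78,0.048],[0,0,0]],[-0.3,[-0.056,0.78,0.048],[0,0,0]],[-0.3,[-0.056,0.78,0.048],[0,0,0]],[-0.3,[0,0,0],[0,0,0]]]'
python3 -m pendant '[[-0.3,[-0.056,0.78,0.048],[0,0,0]],[-0.3,[-0.056,0.78,0.048],[0,0,0]],[-0.3,[-0.056,0.78,0.048],[0,0,0]],[-0.3,[-0.056,0.78,0.048],[0,0,0]],[-0.3,[-0.056,0.78,0.048],[0,0,0]],[-0.3,[-0.056,0.78,0.048],[0,0,0]],[-0.3,[-0.056,0.78,0.048],[0,0,0]],[-0.3,[0,0,0],[0.07,0,0.08]],[-0.3,[0,0,0],[0,0,0]]]'
python3 - <<'E'
from h import *
status()
p,R=now(); G=pose(40,0)
plan(p,R,[([.46,.342,p[2]],G),([.46,.342,.06],G),([.46,.342,.017],G)])
E
```

```text
time_s: 5.65
tool_pos: [0.4066, -0.2137, 0.2714]
tcp_rot: [-0.109, 2.439, 0.041]
force: [0.2, -0.5, -1.8]
grip_width: 0.0436
grasp_force: 71.6
time_s: 6.45
tool_pos: [0.4234, 0.065, 0.2777]
tcp_rot: [-0.137, 2.457, 0.063]
force: [-0.3, -0.9, -1.3]
grip_width: 0.0433
grasp_force: 71.8
time_s: 7.35
tool_pos: [0.4242, 0.3313, 0.2766]
tcp_rot: [-0.016, 2.464, 0.008]
force: [0.7, -0.2, -2.7]
grip_width: 0.0436
grasp_force: 72.0
t 7.35 tcp [0.4242 0.3313 0.2766] z [ 0.626  0.01  -0.779] y [-0.014  1.     0.002] F [ 0.7 -0.2 -2.7] w 0.0436 g 71.97230495978147
turn x1 [ 0.013 -0.027  0.012]  shift total [-0.548  0.213  0.46 ] x1 [-0.548  0.213  0.46 ]
shift total [2.785 0.    3.319] x6 [0.464 0.    0.553]
shift total [0.553 0.    0.659] x2 [0.276 0.    0.329]
```

```bash
python3 -m pendant '[[-0.3,[-0.55,0.21,0.46],[0.013,-0.027,0.012]],[-0.3,[0,0,0],[0,0,0]],[-0.3,[0.464,0,0.553],[0,0,0]],[-0.3,[0.464,0,0.553],[0,0,0]],[-0.3,[0.464,0,0.553],[0,0,0]],[-0.3,[0.464,0,0.553],[0,0,0]],[-0.3,[0.464,0,0.553],[0,0,0]],[-0.3,[0.464,0,0.553],[0,0,0]],[-0.3,[0,0,0],[0,0,0]]]'
python3 - <<'E'
from h import *
status()
im=manip.get_image("scene");cv2.imwrite("pics/s4.png",cv2.resize(im["color"][120:320,100:300],None,fx=3,fy=3,interpolation=cv2.INTER_CUBIC))
p,R=now(); G=pose(40,0)
plan(p,R,[([.46,.342,.018],G)])
E
```

```text
time_s: 8.25
tool_pos: [0.4567, 0.335, 0.0521]
tcp_rot: [0.001, 2.452, -0.012]
force: [-1.6, -1.0, -2.2]
grip_width: 0.0436
grasp_force: 71.9
t 8.25 tcp [0.4567 0.335  0.0521] z [ 0.636 -0.009 -0.772] y [ 0.004  1.    -0.008] F [-1.6 -1.  -2.2] w 0.0436 g 71.85948612866923
turn x1 [-0.008 -0.004 -0.001]  shift total [0.481 0.103 0.604] x1 [0.481 0.103 0.604]
```

View pics/s4.png

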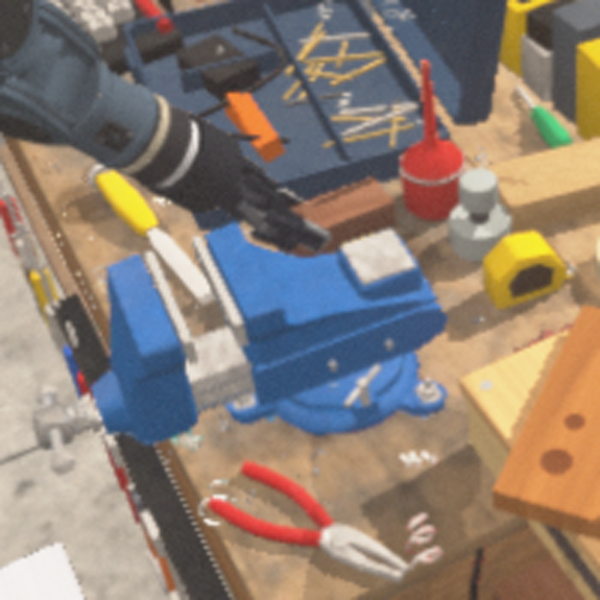

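The offcut hangs behind the vise at about (345,210), clear of the can at (430,180). I'll lower it until it touches and release.

```bash
python3 -m pendant '[[-0.3,[0.16,0.06,0.2],[0,0,0]],[-0.3,[0.16,0.04,0.2],[0,0,0]],[-0.3,[0.08,0,0.1],[0,0,0]],[-0.3,[0,0,0],[0,0,0]],[-0.3,[0.04,0,0.05],[0,0,0]],[-0.3,[0,0,0],[0,0,0]]]'
```

```text
time_s: 8.9
tool_pos: [0.4631, 0.3456, 0.0274]
tcp_rot: [0.007, 2.438, 0.002]
force: [0.4, 0.4, -1.3]
grip_width: 0.0434
grasp_force: 72.1
```

```bash
python3 -m pendant '[[-0.3,[0.05,0,0.06],[0,0,0]],[-0.3,[0.05,0,0.06],[0,0,0]],[-0.3,[0,0,0],[0,0,0]]]'
python3 -m pendant '[[-0.3,[0.03,0,0.04],[0,0,0]],[-0.3,[0,0,0],[0,0,0]]]'
python3 -m pendant '[[-0.3,[0.03,0,0.04],[0,0,0]],[-0.3,[0,0,0],[0,0,0]]]'
```

```text
time_s: 9.2
tool_pos: [0.462, 0.3447, 0.0173]
tcp_rot: [0.006, 2.441, -0.001]
force: [-1.7, 0.0, -2.2]
grip_width: 0.0436
grasp_force: 72.1
time_s: 9.4
tool_pos: [0.4629, 0.3454, 0.016]
tcp_rot: [0.007, 2.439, 0.001]
force: [-0.1, -0.1, -0.8]
grip_width: 0.0436
grasp_force: 72.1
time_s: 9.6
tool_pos: [0.4646, 0.346, 0.0161]
tcp_rot: [0.009, 2.435, 0.002]
force: [-0.5, -1.7, 4.9]
grip_width: 0.0435
grasp_force: 72.6
```

```bash
python3 -m pendant '[[0.3,[0,0,0],[0,0,0]],[0.3,[0,0,0],[0,0,0]],[0.3,[0,0,0],[0,0,0]],[0.3,[-0.1,0,-0.3],[0,0,0]],[0.3,[-0.2,0,-0.5],[0,0,0]],[0.3,[-0.464,0,-0.553],[0,0,0]],[0.3,[-0.464,0,-0.553],[0,0,0]],[0.3,[-0.464,0,-0.553],[0,0,0]],[0.3,[-0.464,0,-0.553],[0,0,0]],[0.3,[0,0,0],[0,0,0]]]'
python3 - <<'E'
from h import *
status()
for n in("top","scene"):
    im=manip.get_image(n);cv2.imwrite(f"pics/{n}5.png",im["color"]); pickle.dump(im,open(n+"5.pkl","wb"))
    c=im["color"][170:270,150:270] if n=="top" else im["color"][120:280,140:300]
    cv2.imwrite(f"pics/{n}5c.png",cv2.resize(c,None,fx=3.5,fy=3.5,interpolation=cv2.INTER_CUBIC))
a=cv2.imread("pics/top5c.png");b=cv2.imread("pics/scene5c.png");h=min(len(a),len(b));cv2.imwrite("pics/5.png",np.hstack([a[:h,:400],b[:h,:400]]))
E
```

```text
time_s: 10.6
tool_pos: [0.4511, 0.3476, 0.2075]
tcp_rot: [0.012, 2.429, 0.012]
force: [0.5, 0.6, 1.4]
grip_width: 0.0556
grasp_force: 0.0
t 10.6 tcp [0.4511 0.3476 0.2075] z [ 0.654  0.006 -0.757] y [0.005 1.    0.012] F [0.5 0.6 1.4] w 0.0556 g 0.0
```

View pics/5.png

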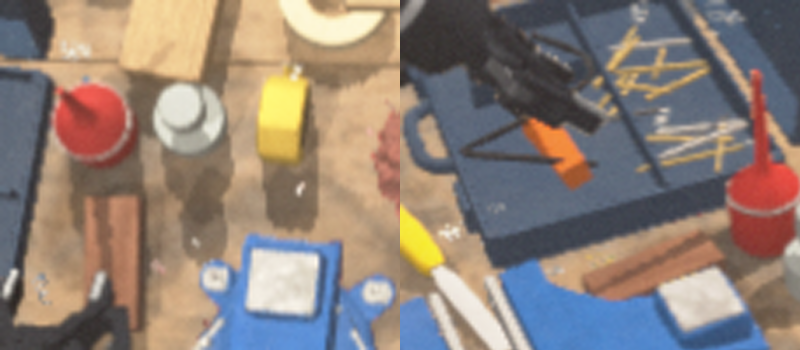

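The offcut lies flat on the bench at about (113,250) in the left half, clear of the can, weight and vise. From here I'll measure the template numerically with a colour mask.

```bash
cat >> h.py <<'E'
def tmpl(T,lo=(5,110,90),hi=(16,255,255),box=(272,165,400,275)):
    hsv=cv2.cvtColor(T["color"],cv2.COLOR_BGR2HSV);m=cv2.inRange(hsv,lo,hi);x0,y0,x1,y1=box
    k=np.zeros_like(m);k[y0:y1,x0:x1]=m[y0:y1,x0:x1];k=cv2.morphologyEx(k,cv2.MORPH_OPEN,np.ones((2,2)))
    c=max(cv2.findContours(k,0,cv2.CHAIN_APPROX_NONE)[0],key=cv2.contourArea)[:,0]
    W=np.array([onz(T,u,v,.102)[:2] for u,v in c],np.float32)
    (cx,cy),(w,h),a=cv2.minAreaRect(W*1000)
    if w>h: w,h,a=h,w,a-90
    a=(a+90)%180-90          # x-axis heading, short side
    return np.array([cx,cy])/1e3,w,h,a,W
def est(T,**k):
    c,w,h,a,W=tmpl(T,**k);r=D(a);ex=np.array([np.cos(r),np.sin(r)]);ey=np.array([-ex[1],ex[0]])
    # far sides from camera are true; pixel half-width 1.3 mm added
    o=ex*(np.percentile(W@ex,99.5)+.0013-.046)+ey*(np.percentile(W@ey,99.5)+.0013-.1)
    n=o+ex*.034+ey*.03
    print("tmpl",o.round(4),"hdg",round(a,1),"wh",round(w,1),round(h,1),"notch",n.round(4),"pin-notch in tmpl frame mm",((np.array([.6195,-.050])-n)@np.c_[ex,ey]*1e3).round(1))
    return o,a,n
E
python3 - <<'E'
from h import *
est(pickle.load(open("im0.pkl","rb"))["top"]); o,a,n=est(pickle.load(open("top5.pkl","rb")))
T=pickle.load(open("top5.pkl","rb"));c=lambda x,y:(150+x/3.5,170+y/3.5)
print("knob",onz(T,*c(182,107),.08))
# end push: tool heading = template +y direction, upright
p,R=now();
E
```

```text
tmpl [ 0.5698 -0.0342] hdg -27.1 wh 173.5 379.2 notch [ 0.6137 -0.023 ] pin-notch in tmpl frame mm [ 17.5 -21.4]
tmpl [ 0.569  -0.0335] hdg -26.8 wh 174.0 379.2 notch [ 0.6129 -0.0221] pin-notch in tmpl frame mm [ 18.5 -21.9]
knob [0.60431173 0.28378539 0.08      ]
```

Run:
```python
from h import *
T=pickle.load(open("top5.pkl","rb"));hsv=cv2.cvtColor(T["color"],cv2.COLOR_BGR2HSV)
for n,(x,y) in dict(tm1=(200,200),tm2=(400,350),tm3=(290,270),tm4=(360,480),stand=(300,130),stsh=(600,430),st2=(500,380),bench=(500,510),bench2=(200,500),edge=(400,460)).items():
    u,v=250+x//5,160+y//5; print(n,hsv[v-1:v+2,u-1:u+2].reshape(-1,3).mean(0).round())
for lo in[(5,150,150),(5,160,150),(5,150,170),(6,140,160)]:
    print(lo); est(T,lo=lo,hi=(15,255,255))
```

```text
tm1 [ 14. 142. 235.]
tm2 [ 14. 140. 236.]
tm3 [ 13. 143. 234.]
tm4 [ 13. 143. 228.]
stand [ 23.  85. 253.]
stsh [ 16. 110. 224.]
st2 [ 24.  74. 254.]
bench [ 11. 118. 141.]
bench2 [ 15.  94. 137.]
edge [ 13. 142. 229.]
(5, 150, 150)Traceback (most recent call last):
  File "<stdin>", line 6, in <module>
  File "h.py", line 43, in est
    c,w,h,a,W=tmpl(T,**k);r=D(a);ex=np.array([np.cos(r),np.sin(r)]);ey=np.array([-ex[1],ex[0]])
              ~~~~^^^^^^^
  File "h.py", line 36, in tmpl
    c=max(cv2.findContours(k,0,cv2.CHAIN_APPROX_NONE)[0],key=cv2.contourArea)[:,0]
      ~~~^^^^^^^^^^^^^^^^^^^^^^^^^^^^^^^^^^^^^^^^^^^^^^^^^^^^^^^^^^^^^^^^^^^^
ValueError: max() iterable argument is empty
```

```bash
sed -i 's/lo=(5,110,90),hi=(16,255,255)/lo=(9,124,195),hi=(16,255,255)/' h.py
python3 - <<'E'
from h import *
est(pickle.load(open("im0.pkl","rb"))["top"]); o,a,n=est(pickle.load(open("top5.pkl","rb")))
c,w,h,a2,W=tmpl(pickle.load(open("top5.pkl","rb"))); print(c)
E
```

```text
tmpl [ 0.5361 -0.0259] hdg -51.9 wh 93.3 200.3 notch [ 0.5807 -0.0342] pin-notch in tmpl frame mm [36.4 20.8]
tmpl [ 0.5359 -0.0257] hdg -51.9 wh 93.1 200.3 notch [ 0.5805 -0.034 ] pin-notch in tmpl frame mm [36.6 20.8]
[ 0.53384955 -0.02525725]
```

Run:
```python
from h import *
p,R=now(); G=pose(0,38); d=np.array([.788,.616,0]); e=np.array([.457,-.086,.083])
plan(p,R,[([.42,.2,.27],R),([.40,-.10,.27],R),([.40,-.10,.27],G),(np.r_[(e-d*.04)[:2],.12],G),(e-d*.04,G),(e-d*.011+d*.019,G)])
print(e-d*.04,e+d*.008)
```

```text
shift total [-0.492 -2.906 -1.44 ] x5 [-0.098 -0.581 -0.288]
shift total [ 0.266 -6.002 -0.263] x8 [ 0.033 -0.75  -0.033]
turn x7 [-0.042  0.123 -0.117]  shift total [0. 0. 0.] x1 [0. 0. 0.]
shift total [-0.271 -0.481  3.   ] x4 [-0.068 -0.12   0.75 ]
shift total [0.   0.   0.74] x1 [0.   0.   0.74]
shift total [-0.96  0.    0.  ] x2 [-0.48  0.    0.  ]
[ 0.42548 -0.11064  0.083  ] [ 0.463304 -0.081072  0.083   ]
```

```bash
python3 -m pendant '[[0.05,[-0.098,-0.58,-0.288],[0,0,0]],[0.05,[-0.098,-0.58,-0.288],[0,0,0]],[0.05,[-0.098,-0.58,-0.288],[0,0,0]],[0.05,[-0.098,-0.58,-0.288],[0,0,0]],[0.05,[-0.098,-0.58,-0.288],[0,0,0]],[0.05,[0.033,-0.75,-0.033],[0,0,0]],[0.05,[0.033,-0.75,-0.033],[0,0,0]],[0.05,[0.033,-0.75,-0.033],[0,0,0]],[0.05,[0.033,-0.75,-0.033],[0,0,0]]]'
python3 -m pendant '[[0.05,[0.033,-0.75,-0.033],[0,0,0]],[0.05,[0.033,-0.75,-0.033],[0,0,0]],[0.05,[0.033,-0.75,-0.033],[0,0,0]],[0.05,[0.033,-0.75,-0.033],[0,0,0]],[0.05,[0,0,0],[-0.042,0.123,-0.117]],[0.05,[0,0,0],[-0.042,0.123,-0.117]],[0.05,[0,0,0],[-0.042,0.123,-0.117]],[0.05,[0,0,0],[-0.042,0.123,-0.117]],[0.05,[0,0,0],[-0.042,0.123,-0.117]],[0.05,[0,0,0],[-0.042,0.123,-0.117]],[0.05,[0,0,0],[-0.042,0.123,-0.117]],[0.05,[0,0,0],[0,0,0]]]'
python3 - <<'E'
from h import *
status()
p,R=now(); G=pose(0,38); d=np.array([.788,.616,0]); e=np.array([.457,-.086,.083])
plan(p,R,[(p,G),(np.r_[(e-d*.04)[:2],.12],G),(e-d*.04,G),(e-d*.011+d*.019,G)])
E
```

```text
time_s: 11.6
tool_pos: [0.424, 0.0542, 0.2698]
tcp_rot: [0.007, 2.464, -0.004]
force: [0.4, -0.3, 0.4]
grip_width: 0.0447
grasp_force: 0.0
time_s: 12.8
tool_pos: [0.4201, -0.094, 0.2727]
tcp_rot: [1.016, -2.94, -0.014]
force: [0.3, -0.4, 0.2]
grip_width: 0.0447
grasp_force: 0.0
t 12.8 tcp [ 0.4201 -0.094   0.2727] z [-0.032 -0.002 -0.999] y [-0.617  0.787  0.018] F [ 0.3 -0.4  0.2] w 0.0447 g 0.0
turn x1 [ 0.023 -0.034  0.003]  shift total [0. 0. 0.] x1 [0. 0. 0.]
shift total [ 0.121 -0.329  3.054] x4 [ 0.03  -0.082  0.763]
shift total [0.   0.   0.74] x1 [0.   0.   0.74]
shift total [-0.96  0.    0.  ] x2 [-0.48  0.    0.  ]
```

```bash
python3 -m pendant '[[0.05,[0,0,0],[0.023,-0.034,0.003]],[0.05,[0.03,-0.08,0.76],[0,0,0]],[0.05,[0.03,-0.08,0.76],[0,0,0]],[0.05,[0.03,-0.08,0.76],[0,0,0]],[0.05,[0.03,-0.08,0.76],[0,0,0]],[0.05,[0,0,0.37],[0,0,0]],[0.05,[0,0,0.37],[0,0,0]],[0.05,[0,0,0],[0,0,0]]]'
python3 - <<'E'
from h import *
status()
p,R=now(); G=pose(0,38); d=np.array([.788,.616,0]); e=np.array([.457,-.086,.083])
plan(p,R,[(p,G),(e-d*.011+d*.019,G)])
E
```

```text
time_s: 13.6
tool_pos: [0.4221, -0.1103, 0.0841]
tcp_rot: [-1.015, 2.971, -0.0]
force: [0.7, -0.2, -0.0]
grip_width: 0.0447
grasp_force: 0.0
t 13.6 tcp [ 0.4221 -0.1103  0.0841] z [ 0.002  0.001 -1.   ] y [-0.612  0.791 -0.001] F [ 0.7 -0.2 -0. ] w 0.0447 g 0.0
turn x1 [-0.001  0.003 -0.006]  shift total [0. 0. 0.] x1 [0. 0. 0.]
shift total [-1.009 -0.046  0.022] x2 [-0.504 -0.023  0.011]
```

Push, retreat, lift, then swing sideways to clear the camera's view of the template.

```bash
python3 -m pendant '[[0.05,[-0.2,-0.01,0],[0,0,0]],[0.05,[-0.2,-0.01,0],[0,0,0]],[0.05,[-0.15,-0.01,0],[0,0,0]],[0.05,[-0.15,-0.01,0],[0,0,0]],[0.05,[-0.15,0,0],[0,0,0]],[0.05,[-0.15,0,0],[0,0,0]],[0.05,[0,0,0],[0,0,0]]]'
python3 -m pendant '[[0.05,[0.4,0,0],[0,0,0]],[0.05,[0.4,0,-0.5],[0,0,0]],[0.05,[0.6,0,-0.5],[0,0,0]],[0.05,[0,0,-0.7],[0,0,0]],[0.05,[0,0,-0.7],[0,0,0]],[0.05,[0,0,0],[0,0,0]]]'
python3 - <<'E'
from h import *
status(); T=manip.get_image("top"); pickle.dump(T,open("top6.pkl","wb")); cv2.imwrite("pics/top6.png",T["color"]); est(T)
E
```

```text
time_s: 14.3
tool_pos: [0.4678, -0.0818, 0.0887]
tcp_rot: [-1.017, 2.963, -0.009]
force: [0.1, 0.4, 0.3]
grip_width: 0.0449
grasp_force: 0.0
time_s: 14.9
tool_pos: [0.413, -0.1264, 0.2138]
tcp_rot: [-1.012, 2.958, -0.02]
force: [0.3, -0.5, -0.2]
grip_width: 0.0446
grasp_force: 0.0
t 14.9 tcp [ 0.413  -0.1264  0.2138] z [ 0.019 -0.007 -1.   ] y [-0.613  0.79  -0.017] F [ 0.3 -0.5 -0.2] w 0.0446 g 0.0
tmpl [ 0.5524 -0.0132] hdg -52.1 wh 93.2 201.0 notch [ 0.5969 -0.0216] pin-notch in tmpl frame mm [36.2  0.4]
```

Run:
```python
from h import *
p,R=now(); G=pose(0,-52); ex=np.array([.614,-.789,0]); f=np.array([.5238,.0238,.079])
plan(p,R,[(p,G),(np.r_[(f-ex*.04)[:2],.2],G),(f-ex*.04,G),(f+ex*(.039-.011),G)]); print(f-ex*.04,f+ex*.028)
```

```text
turn x12 [-0.     0.002  0.166]  shift total [0. 0. 0.] x1 [0. 0. 0.]
shift total [1.784 3.606 0.225] x6 [0.297 0.601 0.038]
shift total [0.   0.   2.42] x4 [0.    0.    0.605]
shift total [-1.36  -0.003  0.   ] x2 [-0.68  -0.001  0.   ]
[0.49924 0.05536 0.079  ] [0.540992 0.001708 0.079   ]
```

```bash
python3 -m pendant '[[0.9,[0,0,0],[0,0.002,0.166]],[0.9,[0,0,0],[0,0.002,0.166]],[0.9,[0,0,0],[0,0.002,0.166]],[0.9,[0,0,0],[0,0.002,0.166]],[0.9,[0,0,0],[0,0.002,0.166]],[0.9,[0,0,0],[0,0.002,0.166]],[0.9,[0,0,0],[0,0.002,0.166]],[0.9,[0,0,0],[0,0.002,0.166]],[0.9,[0,0,0],[0,0.002,0.166]],[0.9,[0,0,0],[0,0.002,0.166]],[0.9,[0,0,0],[0,0.002,0.166]],[0.9,[0,0,0],[0,0.002,0.166]]]'
python3 -m pendant '[[0.9,[0.3,0.6,0.03],[0,0,0]],[0.9,[0.3,0.6,0.03],[0,0,0]],[0.9,[0.3,0.6,0.03],[0,0,0]],[0.9,[0.3,0.6,0.03],[0,0,0]],[0.9,[0.3,0.6,0.03],[0,0,0]],[0.9,[0.3,0.6,0.03],[0,0,0]],[0.9,[0,0,0],[0,0,0]]]'
python3 - <<'E'
from h import *
status()
p,R=now(); G=pose(0,-52); ex=np.array([.614,-.789,0]); f=np.array([.5238,.0238,.079])
plan(p,R,[(p,G),(np.r_[(f-ex*.04)[:2],.12],G),(f-ex*.04,G),(f+ex*(.039-.011),G)])
E
```

```text
time_s: 16.15
tool_pos: [0.4098, -0.1245, 0.2064]
tcp_rot: [-1.376, -2.814, 0.006]
force: [-0.2, 0.1, 0.3]
grip_width: 0.0812
grasp_force: 0.0
time_s: 16.85
tool_pos: [0.4962, 0.0603, 0.1959]
tcp_rot: [-1.361, -2.82, 0.006]
force: [0.2, -1.3, -0.9]
grip_width: 0.0812
grasp_force: 0.0
t 16.85 tcp [0.4962 0.0603 0.1959] z [-0.011  0.001 -1.   ] y [ 0.783  0.622 -0.008] F [ 0.2 -1.3 -0.9] w 0.0812 g 0.0
turn x1 [-0.01 -0.01  0.01]  shift total [0. 0. 0.] x1 [0. 0. 0.]
shift total [-0.115 -0.013  1.517] x2 [-0.058 -0.006  0.759]
shift total [0.   0.   0.82] x2 [0.   0.   0.41]
shift total [-1.36  -0.003  0.   ] x2 [-0.68  -0.001  0.   ]
```

```bash
python3 -m pendant '[[0.9,[-0.05,0,0.75],[-0.01,-0.01,0.01]],[0.9,[-0.05,0,0.75],[0,0,0]],[0.9,[0,0,0.4],[0,0,0]],[0.9,[0,0,0.4],[0,0,0]],[0.9,[0,0,0],[0,0,0]]]'
python3 - <<'E'
from h import *
status()
p,R=now(); ex=np.array([.614,-.789,0]); f=np.array([.5238,.0238,.079])
plan(p,R,[(f+ex*(.039-.011),R)])
E
```

```text
time_s: 17.35
tool_pos: [0.4951, 0.0524, 0.0785]
tcp_rot: [-1.382, -2.816, 0.007]
force: [-1.1, -1.2, -0.2]
grip_width: 0.0806
grasp_force: 0.0
t 17.35 tcp [0.4951 0.0524 0.0785] z [-0.006 -0.002 -1.   ] y [ 0.791  0.612 -0.006] F [-1.1 -1.2 -0.2] w 0.0806 g 0.0
shift total [-1.364  0.107 -0.014] x2 [-0.682  0.053 -0.007]
```

```bash
python3 -m pendant '[[0.9,[-0.2,0.1,0],[0,0,0]],[0.9,[-0.2,0,0],[0,0,0]],[0.9,[-0.15,0,0],[0,0,0]],[0.9,[-0.15,0,0],[0,0,0]],[0.9,[-0.15,0,0],[0,0,0]],[0.9,[-0.15,0,0],[0,0,0]],[0.9,[-0.15,0,0],[0,0,0]],[0.9,[-0.1,0,0],[0,0,0]],[0.9,[-0.06,0,0],[0,0,0]],[0.9,[-0.03,0,0],[0,0,0]],[0.9,[0,0,0],[0,0,0]]]'
```

```text
time_s: 18.45
tool_pos: [0.5406, 0.0054, 0.0836]
tcp_rot: [-1.38, -2.816, -0.002]
force: [-9.5, 6.9, 7.7]
grip_width: 0.0811
grasp_force: 5.7
```

Contact force opposite to the push suggests the pin is seated. I'll retreat and measure.

```bash
python3 -m pendant '[[0.9,[0.2,0,0],[0,0,0]],[0.9,[0.5,0,0],[0,0,0]],[0.2,[0.3,0,-0.6],[0,0,0]],[-1,[0,-0.6,-0.6],[0,0,0]],[-1,[0.2,-0.7,-0.6],[0,0,0]],[-1,[0.2,-0.7,0],[0,0,0]],[-1,[0,0,0],[0,0,0]]]'
python3 - <<'E'
from h import *
status(); T=manip.get_image("top"); pickle.dump(T,open("top7.pkl","wb")); cv2.imwrite("pics/top7.png",T["color"]); est(T); print(tmpl(T)[1:4])
E
```

```text
time_s: 19.15
tool_pos: [0.4195, -0.0041, 0.1741]
tcp_rot: [1.384, 2.814, -0.004]
force: [0.2, -0.9, -0.3]
grip_width: 0.008
grasp_force: 0.0
t 19.15 tcp [ 0.4195 -0.0041  0.1741] z [ 0.004 -0.004 -1.   ] y [0.792 0.61  0.   ] F [ 0.2 -0.9 -0.3] w 0.008 g 0.0
tmpl [ 0.5736 -0.0441] hdg -52.3 wh 91.6 159.9 notch [ 0.6181 -0.0526] pin-notch in tmpl frame mm [-1.2  2.7]
(91.64289093017578, 159.8673553466797, -52.256752014160156)
```

```bash
cat > sw.py <<'E'
from h import *
P=np.array([.6195,-.050]);off=np.array([.0084,-.0145]);G=pose(40,0);Z=.089
def wp(th,lev=.045,back=0):
    r=D(th);M=np.array([[np.cos(r),-np.sin(r)],[np.sin(r),np.cos(r)]]);return np.r_[P+M@np.array([-.080-back,-lev])-off,Z]
E
python3 - <<'E'
from sw import *
p,R=now(); s=wp(-52,back=.02); print(s,wp(-52),wp(0))
plan(p,R,[([.42,.02,.2],R),([.42,.02,.2],G),(s+[0,0,.04],G),(s,G)])
E
```

```text
[0.51407337 0.01559631 0.089     ] [ 5.26386598e-01 -1.63906101e-04  8.90000000e-02] [ 0.5311 -0.0805  0.089 ]
shift total [ 0.387  0.269 -0.529] x1 [ 0.387  0.269 -0.529]
turn x9 [-0.045 -0.091 -0.124]  shift total [0. 0. 0.] x1 [0. 0. 0.]
shift total [-0.529 -0.088  2.297] x3 [-0.176 -0.029  0.766]
shift total [0.514 0.    0.613] x1 [0.514 0.    0.613]
```

```bash
python3 -m pendant '[[-1,[0.387,0.27,-0.53],[0,0,0]],[-1,[0,0,0],[-0.045,-0.091,-0.124]],[-1,[0,0,0],[-0.045,-0.091,-0.124]],[-1,[0,0,0],[-0.045,-0.091,-0.124]],[-1,[0,0,0],[-0.045,-0.091,-0.124]],[-1,[0,0,0],[-0.045,-0.091,-0.124]],[-1,[0,0,0],[-0.045,-0.091,-0.124]],[-1,[0,0,0],[-0.045,-0.091,-0.124]],[-1,[0,0,0],[-0.045,-0.091,-0.124]],[-1,[0,0,0],[-0.045,-0.091,-0.124]],[-1,[0,0,0],[0,0,0]]]'
python3 - <<'E'
from sw import *
status();p,R=now(); s=wp(-52,back=.02)
plan(p,R,[(p,G),(s+[0,0,.04],G),(s,G)])
E
```

```text
time_s: 20.3
tool_pos: [0.4446, 0.0216, 0.2026]
tcp_rot: [-0.001, 2.471, -0.001]
force: [-0.4, 0.2, -0.0]
grip_width: 0.0001
grasp_force: 0.0
t 20.3 tcp [0.4446 0.0216 0.2026] z [ 0.621 -0.    -0.784] y [-0.001  1.    -0.001] F [-0.4  0.2 -0. ] w 0.0001 g 0.0
turn x1 [-0.    -0.035  0.002]  shift total [0. 0. 0.] x1 [0. 0. 0.]
shift total [-0.119 -0.12   2.021] x3 [-0.04  -0.04   0.674]
shift total [0.514 0.    0.613] x1 [0.514 0.    0.613]
```

```bash
python3 -m pendant '[[-1,[0,0,0],[0,-0.035,0.002]],[-1,[-0.04,-0.04,0.67],[0,0,0]],[-1,[-0.04,-0.04,0.67],[0,0,0]],[-1,[-0.04,-0.04,0.67],[0,0,0]],[-1,[0.25,0,0.3],[0,0,0]],[-1,[0.25,0,0.3],[0,0,0]],[-1,[0,0,0],[0,0,0]]]'
python3 - <<'E'
from sw import *
status();p,R=now()
plan(p,R,[(wp(t),R) for t in np.arange(-52,1,6.5)])
E
```

```text
time_s: 21.0
tool_pos: [0.5179, 0.0176, 0.0884]
tcp_rot: [-0.0, 2.457, 0.002]
force: [-1.0, -0.6, -0.2]
grip_width: -0.0002
grasp_force: 0.0
t 21.0 tcp [0.5179 0.0176 0.0884] z [ 0.632  0.002 -0.775] y [-0.001  1.     0.002] F [-1.  -0.6 -0.2] w -0.0002 g 0.0
shift total [-0.139 -0.355  0.098] x1 [-0.139 -0.355  0.098]
shift total [ 0.053 -0.196 -0.044] x1 [ 0.053 -0.196 -0.044]
shift total [ 0.036 -0.203 -0.03 ] x1 [ 0.036 -0.203 -0.03 ]
shift total [ 0.018 -0.207 -0.015] x1 [ 0.018 -0.207 -0.015]
shift total [-0.    -0.208 -0.   ] x1 [-0.    -0.208 -0.   ]
shift total [-0.019 -0.207  0.015] x1 [-0.019 -0.207  0.015]
shift total [-0.037 -0.203  0.03 ] x1 [-0.037 -0.203  0.03 ]
shift total [-0.054 -0.196  0.044] x1 [-0.054 -0.196  0.044]
shift total [-0.071 -0.187  0.058] x1 [-0.071 -0.187  0.058]
```

```bash
python3 -m pendant '[[-1,[-0.07,-0.18,0.05],[0,0,0]],[-1,[-0.07,-0.18,0.05],[0,0,0]],[-1,[0.027,-0.1,-0.022],[0,0,0]],[-1,[0.027,-0.1,-0.022],[0,0,0]],[-1,[0.018,-0.1,-0.015],[0,0,0]],[-1,[0.018,-0.1,-0.015],[0,0,0]],[-1,[0.01,-0.1,-0.008],[0,0,0]],[-1,[0.01,-0.1,-0.008],[0,0,0]],[-1,[0,-0.1,0],[0,0,0]],[-1,[0,-0.1,0],[0,0,0]],[-1,[0,0,0],[0,0,0]]]'
python3 - <<'E'
from sw import *
status();p,R=now(); print(wp(-26)); T=manip.get_image("top");est(T);cv2.imwrite("pics/top8.png",T["color"])
plan(p,R,[(wp(t),R) for t in np.arange(-19.5,1,6.5)])
E
```

```text
time_s: 22.1
tool_pos: [0.5211, -0.0403, 0.0939]
tcp_rot: [-0.003, 2.451, 0.005]
force: [-13.1, 5.9, 9.1]
grip_width: 0.0005
grasp_force: 6.9
t 22.1 tcp [ 0.5211 -0.0403  0.0939] z [ 0.637  0.004 -0.771] y [-0.003  1.     0.003] F [-13.1   5.9   9.1] w 0.0005 g 6.9381800084374845
[ 0.51946977 -0.04087604  0.089     ]
tmpl [ 0.5738 -0.0608] hdg -33.1 wh 91.9 180.2 notch [ 0.6186 -0.0542] pin-notch in tmpl frame mm [-1.6  4. ]
shift total [ 0.07  -0.218  0.07 ] x1 [ 0.07  -0.218  0.07 ]
shift total [-0.036 -0.203  0.029] x1 [-0.036 -0.203  0.029]
shift total [-0.054 -0.196  0.044] x1 [-0.054 -0.196  0.044]
shift total [-0.07  -0.187  0.058] x1 [-0.07  -0.187  0.058]
```

```bash
sed -i 's/Z=.089/Z=.086/' sw.py
python3 - <<'E'
from sw import *
p,R=now(); w=p+[-.008,.004,0]; v=w.copy(); v[2]=.086
plan(p,R,[(w,R),(v,R)])
E
```

```text
shift total [ 0.123  0.08  -0.102] x1 [ 0.123  0.08  -0.102]
shift total [ 0.101 -0.     0.122] x1 [ 0.101 -0.     0.122]
```

```bash
python3 -m pendant '[[-1,[0.12,0.08,-0.1],[0,0,0]],[-1,[0.12,0,-0.1],[0,0,0]],[-1,[0,0,0],[0,0,0]]]'
python3 - <<'E'
from sw import *
status();p,R=now();G2=pose(38,0)
plan(p,R,[([p[0],p[1],.086],G2)]+[(wp(t),G2) for t in np.arange(-32.5,1,6.5)])
E
```

```text
time_s: 22.45
tool_pos: [0.5052, -0.0381, 0.0928]
tcp_rot: [0.0, 2.451, -0.002]
force: [-0.3, -0.3, -0.2]
grip_width: 0.0001
grasp_force: 0.0
t 22.45 tcp [ 0.5052 -0.0381  0.0928] z [ 0.637 -0.001 -0.771] y [ 0.001  1.    -0.001] F [-0.3 -0.3 -0.2] w 0.0001 g 0.0
turn x1 [-0.002  0.035  0.   ]  shift total [0.083 0.    0.107] x1 [0.083 0.    0.107]
shift total [-0.224  0.152  0.175] x1 [-0.224  0.152  0.175]
shift total [-0.    -0.208  0.   ] x1 [-0.    -0.208  0.   ]
shift total [-0.019 -0.207  0.015] x1 [-0.019 -0.207  0.015]
shift total [-0.037 -0.203  0.029] x1 [-0.037 -0.203  0.029]
shift total [-0.055 -0.196  0.043] x1 [-0.055 -0.196  0.043]
shift total [-0.072 -0.187  0.056] x1 [-0.072 -0.187  0.056]
```

```bash
python3 -m pendant '[[-1,[0.083,0,0.107],[0,0.035,0]],[-1,[-0.112,-0.028,0.088],[0,0,0]],[-1,[-0.112,-0.028,0.088],[0,0,0]],[-1,[-0.01,-0.1,0.008],[0,0,0]],[-1,[-0.01,-0.1,0.008],[0,0,0]],[-1,[-0.018,-0.1,0.015],[0,0,0]],[-1,[-0.018,-0.1,0.015],[0,0,0]],[-1,[-0.027,-0.1,0.021],[0,0,0]],[-1,[-0.027,-0.1,0.021],[0,0,0]],[-1,[0,0,0],[0,0,0]]]'
python3 - <<'E'
from sw import *
status();p,R=now(); print(wp(-6.5)); T=manip.get_image("top");est(T);cv2.imwrite("pics/top9.png",T["color"])
plan(p,R,[(wp(t),R) for t in [-6.5,0]])
E
```

```text
time_s: 23.45
tool_pos: [0.5243, -0.0688, 0.0854]
tcp_rot: [0.001, 2.487, 0.005]
force: [-37.7, 5.3, 22.8]
grip_width: -0.0003
grasp_force: 19.1
t 23.45 tcp [ 0.5243 -0.0688  0.0854] z [ 0.609  0.004 -0.793] y [-0.001  1.     0.004] F [-37.7   5.3  22.8] w -0.0003 g 19.14639611088205
[ 0.52652011 -0.07115448  0.086     ]
tmpl [ 0.578 -0.073] hdg -14.8 wh 92.2 136.0 notch [ 0.6185 -0.0527] pin-notch in tmpl frame mm [0.3 2.9]
shift total [-0.043 -0.046  0.017] x1 [-0.043 -0.046  0.017]
shift total [-0.073 -0.187  0.055] x1 [-0.073 -0.187  0.055]
```

```bash
python3 -m pendant '[[-1,[0.01,0,-0.1],[0,0,0]],[-1,[0,0,0],[0,0,0]]]'
python3 - <<'E'
from sw import *
status();p,R=now(); print((R@[.01,0,-.1])*50)
v=p.copy();v[2]=.0885
plan(p,R,[(v,R),(v+[0,-.01,0],R),(v+[.01,0,0],R)])
E
```

```text
time_s: 23.7
tool_pos: [0.5235, -0.0707, 0.0896]
tcp_rot: [0.0, 2.48, -0.001]
force: [-3.9, -1.0, 0.3]
grip_width: 0.0001
grasp_force: 1.8
t 23.7 tcp [ 0.5235 -0.0707  0.0896] z [ 0.615 -0.001 -0.789] y [ 0.     1.    -0.001] F [-3.9 -1.   0.3] w 0.0001 g 1.7954396085406188
[-3.46758222e+00  3.47965808e-03  3.63673775e+00]
shift total [0.013 0.    0.017] x1 [0.013 0.    0.017]
shift total [ 0.  -0.2  0. ] x1 [ 0.  -0.2  0. ]
shift total [-0.158  0.2    0.123] x1 [-0.158  0.2    0.123]
```

```bash
python3 -m pendant '[[-1,[0,-0.1,0],[0,0,0]],[-1,[-0.03,-0.1,0.024],[0,0,0]],[-1,[-0.03,-0.1,0.024],[0,0,0]],[-1,[-0.03,0,0.024],[0,0,0]],[-1,[0,0,0],[0,0,0]]]'
python3 - <<'E'
from sw import *
status();T=manip.get_image("top");est(T);cv2.imwrite("pics/top10.png",T["color"])
E
```

```text
time_s: 24.2
tool_pos: [0.5297, -0.0868, 0.0903]
tcp_rot: [0.002, 2.479, -0.003]
force: [-7.9, -2.0, 2.7]
grip_width: -0.0002
grasp_force: 3.5
t 24.2 tcp [ 0.5297 -0.0868  0.0903] z [ 0.615 -0.003 -0.788] y [ 0.002  1.    -0.002] F [-7.9 -2.   2.7] w -0.0002 g 3.5358103726139234
tmpl [ 0.5834 -0.0806] hdg -2.4 wh 92.5 117.5 notch [ 0.6186 -0.0521] pin-notch in tmpl frame mm [0.8 2.1]
```

```bash
python3 -m pendant '[[-1,[-0.03,0,0.024],[0,0,0]],[-1,[-0.03,0,0.024],[0,0,0]],[-1,[0,0,0],[0,0,0]]]';python3 -m pendant '[[-1,[-0.025,0,0.02],[0,0,0]],[-1,[-0.025,0,0.02],[0,0,0]],[-1,[0,0,0],[0,0,0]]]'
python3 - <<'E'
from sw import *
status();T=manip.get_image("top");est(T);cv2.imwrite("pics/top11.png",T["color"])
E
```

```text
time_s: 24.55
tool_pos: [0.5311, -0.0884, 0.0901]
tcp_rot: [0.007, 2.485, -0.009]
force: [-32.8, -3.5, 17.2]
grip_width: -0.0002
grasp_force: 16.2
time_s: 24.85
tool_pos: [0.5325, -0.0903, 0.09]
tcp_rot: [0.011, 2.489, -0.014]
force: [-51.1, -7.0, 28.8]
grip_width: -0.0001
grasp_force: 25.7
t 24.85 tcp [ 0.5325 -0.0903  0.09  ] z [ 0.607 -0.013 -0.795] y [ 0.012  1.    -0.008] F [-51.1  -7.   28.8] w -0.0001 g 25.73019839823246
tmpl [ 0.5842 -0.0826] hdg -0.1 wh 92.0 113.6 notch [ 0.6183 -0.0526] pin-notch in tmpl frame mm [1.2 2.6]
```

```bash
python3 -m pendant '[[-1,[0.16,0,-0.12],[0,0,0]],[-1,[0.4,0,-0.31],[0,0,0]],[-1,[0.7,0,-0.55],[0,0,0]],[-1,[-0.1,0,-0.8],[0,0,0]],[-1,[-0.3,0,-0.7],[0,0,0]],[-1,[-0.3,0,-0.7],[0,0,0]],[-1,[0,0,0],[0,0,0]]]'
python3 - <<'E'
from sw import *
status();T=manip.get_image("top");est(T)
S=manip.get_image("scene")
t=cv2.resize(T["color"][165:275,255:405],(600,440),interpolation=cv2.INTER_CUBIC)
cv2.imwrite("pics/last.png",t); pickle.dump((T,S),open("l.pkl","wb"))
p,R=now();G=pose(0,90)
w=np.array([.604,.284,0]);print("n")
plan(p,R,[([.40,.0,.27],R),([.45,.2,.27],G),([.604,.284,.2],G)])
E
```

```text
time_s: 25.6
tool_pos: [0.4196, -0.0877, 0.2068]
tcp_rot: [-0.003, 2.466, -0.009]
force: [0.3, 0.2, 0.4]
grip_width: 0.0001
grasp_force: 0.0
t 25.6 tcp [ 0.4196 -0.0877  0.2068] z [ 0.625 -0.006 -0.781] y [-0.     1.    -0.007] F [0.3 0.2 0.4] w 0.0001 g 0.0
tmpl [ 0.5841 -0.0826] hdg -0.1 wh 92.1 113.6 notch [ 0.6182 -0.0526] pin-notch in tmpl frame mm [1.3 2.6]
n
shift total [-0.576  1.724 -1.314] x3 [-0.192  0.575 -0.438]
turn x13 [-0.051  0.051 -0.147]  shift total [-4. -1.  0.] x6 [-0.667 -0.167  0.   ]
shift total [-1.68 -3.08  1.4 ] x5 [-0.336 -0.616  0.28 ]
```

View pics/last.png

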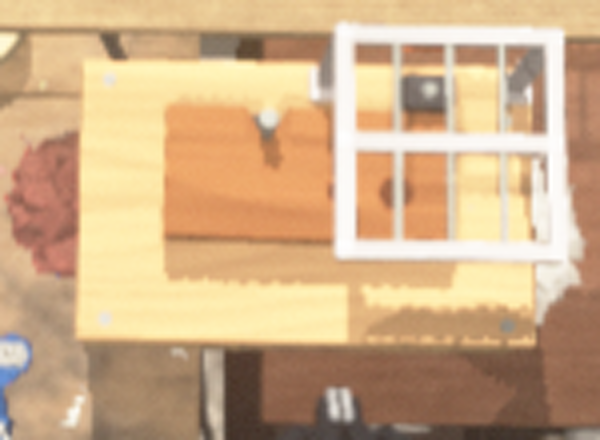

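The template is seated: its back edge lies square on the stop (425,95) and the pin (268,120) sits in the notch. Now for the weight.

```bash
python3 -m pendant '[[0.6,[-0.19,0.57,-0.44],[0,0,0]],[0.6,[-0.19,0.57,-0.44],[0,0,0]],[0.6,[-0.19,0.57,-0.44],[0,0,0]],[0.6,[0,0.6,0],[0,0,0]],[0.6,[0,0.8,0],[0,0,0]],[0.6,[0,0.8,0],[0,0,0]],[0.6,[0,0.8,0],[0,0,0]],[0.6,[0,0.8,0],[0,0,0]],[0.6,[0,0,0],[0,0,0]]]'
python3 -m pendant '[[0.6,[0,0,0],[-0.051,0.051,-0.147]],[0.6,[0,0,0],[-0.051,0.051,-0.147]],[0.6,[0,0,0],[-0.051,0.051,-0.147]],[0.6,[0,0,0],[-0.051,0.051,-0.147]],[0.6,[0,0,0],[-0.051,0.051,-0.147]],[0.6,[0,0,0],[-0.051,0.051,-0.147]],[0.6,[0,0,0],[-0.051,0.051,-0.147]],[0.6,[0,0,0],[-0.051,0.051,-0.147]],[0.6,[0,0,0],[-0.051,0.051,-0.147]],[0.6,[0,0,0],[-0.051,0.051,-0.147]],[0.6,[0,0,0],[-0.051,0.051,-0.147]],[0.6,[0,0,0],[-0.051,0.051,-0.147]]]'
python3 - <<'E'
from h import *
status();p,R=now();G=pose(0,90)
plan(p,R,[(p,G),([.605,.285,.22],G)])
T=pickle.load(open("l.pkl","rb"))[0]
g=cv2.resize(T["color"][180:230,185:220],None,fx=8,fy=8,interpolation=cv2.INTER_CUBIC);h=cv2.cvtColor(g,cv2.COLOR_BGR2HSV)
m=cv2.inRange(h,(0,0,140),(179,45,255));n,l,s,c=cv2.connectedComponentsWithStats(m);i=1+s[1:,4].argmax();print(s[i]/8,c[i]/8)
c=cv2.HoughCircles(cv2.cvtColor(g,cv2.COLOR_BGR2GRAY),cv2.HOUGH_GRADIENT,1,20,param1=80,param2=20,minRadius=40,maxRadius=110)
for x,y,r in c[0][:4]: print("circle r px",r/8, onz(T,185+x/8-.44,180+y/8-.44,.08 if r<72 else .032).round(4))
E
```

```text
time_s: 26.6
tool_pos: [0.4115, 0.1917, 0.2711]
tcp_rot: [-0.021, 2.499, 0.014]
force: [-0.0, -0.4, 0.4]
grip_width: 0.0682
grasp_force: 0.0
time_s: 27.8
tool_pos: [0.4137, 0.1843, 0.2727]
tcp_rot: [-2.062, 2.311, 0.029]
force: [0.1, 0.4, -0.5]
grip_width: 0.0684
grasp_force: 0.0
t 27.8 tcp [0.4137 0.1843 0.2727] z [ 0.02   0.043 -0.999] y [-0.993  0.114 -0.015] F [ 0.1  0.4 -0.5] w 0.0684 g 0.0
turn x1 [-0.023  0.056 -0.145]  shift total [0. 0. 0.] x1 [0. 0. 0.]
shift total [-2.015 -3.827  1.054] x6 [-0.336 -0.638  0.176]
[   8.5     13.875   21.      20.375 2560.5  ] [18.60299502 23.66610525]
circle r px 7.45 [0.603  0.2862 0.08  ]
circle r px 10.05 [0.6058 0.2879 0.032 ]
```

Weight is at about (0.604, 0.286).

```bash
python3 -m pendant '[[0.6,[0,0,0],[-0.023,0.056,-0.145]],[0.6,[-0.336,-0.638,0.176],[0,0,0]],[0.6,[-0.336,-0.638,0.176],[0,0,0]],[0.6,[-0.336,-0.638,0.176],[0,0,0]],[0.6,[-0.336,-0.638,0.176],[0,0,0]],[0.6,[-0.336,-0.638,0.176],[0,0,0]],[0.6,[-0.336,-0.638,0.176],[0,0,0]],[0.6,[0,0,0],[0,0,0]]]'
python3 - <<'E'
from h import *
status();p,R=now();G=pose(0,90)
plan(p,R,[(p,G),([.604,.286,.11],G),([.604,.286,.052],G)])
E
```

```text
time_s: 28.6
tool_pos: [0.6073, 0.2854, 0.2125]
tcp_rot: [2.213, -2.222, -0.006]
force: [0.7, 0.4, -1.8]
grip_width: 0.0684
grasp_force: 0.0
t 28.6 tcp [0.6073 0.2854 0.2125] z [-0.007 -0.001 -1.   ] y [-1.     0.004  0.007] F [ 0.7  0.4 -1.8] w 0.0684 g 0.0
turn x1 [ 0.008 -0.002 -0.005]  shift total [0. 0. 0.] x1 [0. 0. 0.]
shift total [-0.012  0.066  2.049] x3 [-0.004  0.022  0.683]
shift total [0.   0.   1.16] x2 [0.   0.   0.58]
```

```bash
python3 -m pendant '[[0.6,[0,0.02,0.68],[0.008,0,0]],[0.6,[0,0.02,0.68],[0,0,0]],[0.6,[0,0.02,0.68],[0,0,0]],[0.6,[0,0,0.4],[0,0,0]],[0.6,[0,0,0.4],[0,0,0]],[0.6,[0,0,0.36],[0,0,0]],[0.6,[0,0,0],[0,0,0]]]'
python3 -m pendant '[[-0.5,[0,0,0],[0,0,0]],[-0.5,[0,0,0],[0,0,0]],[-0.5,[0,0,0],[0,0,0]],[-0.5,[0,0,0],[0,0,0]],[-0.5,[0,0,0],[0,0,0]]]' 60
```

```text
time_s: 29.3
tool_pos: [0.6003, 0.2837, 0.0575]
tcp_rot: [-2.217, 2.226, -0.003]
force: [-0.5, 0.7, 0.0]
grip_width: 0.0684
grasp_force: 0.0
time_s: 29.8
tool_pos: [0.6052, 0.2859, 0.0641]
tcp_rot: [-2.21, 2.217, -0.012]
force: [1.4, -1.3, 5.6]
grip_width: 0.0358
grasp_force: 60.0
```

```bash
python3 -m pendant '[[-0.5,[0,0,0],[0,0,0]],[-0.5,[0,0,0],[0,0,0]]]' 80;  python3 -m pendant '[[-0.5,[0,0,-0.2],[0,0,0]],[-0.5,[0,0,-0.4],[0,0,0]],[-0.5,[0,0,0],[0,0,0]],[-0.5,[0,0,0],[0,0,0]]]'
```

```text
time_s: 30.0
tool_pos: [0.6052, 0.2859, 0.0642]
tcp_rot: [-2.21, 2.217, -0.012]
force: [1.5, -1.4, 6.3]
grip_width: 0.0353
grasp_force: 79.0
time_s: 30.4
tool_pos: [0.6024, 0.2857, 0.0903]
tcp_rot: [-2.214, 2.22, -0.006]
force: [0.2, 0.4, -6.5]
grip_width: 0.035
grasp_force: 80.8
```

Run:
```python
from h import *
p,R=now();G=pose(0,90);p0=p+[0,0,.16]
plan(p,R,[(p0,R),([.58,-.012,p0[2]],R),([.58,-.012,.19],R),([.58,-.012,.168],R)])
```

```text
shift total [-0.004 -0.022 -3.2  ] x4 [-0.001 -0.005 -0.8  ]
shift total [ 5.956  0.431 -0.01 ] x8 [ 0.744  0.054 -0.001]
shift total [1.000e-03 8.000e-03 1.206e+00] x2 [0.001 0.004 0.603]
shift total [0.001 0.003 0.44 ] x1 [0.001 0.003 0.44 ]
```

```bash
python3 -m pendant '[[-0.5,[0,0,-0.5],[0,0,0]],[-0.5,[0,0,-0.8],[0,0,0]],[-0.5,[0,0,-0.8],[0,0,0]],[-0.5,[0,0,-0.7],[0,0,0]],[-0.5,[0,0,-0.4],[0,0,0]],[-0.5,[0.2,0.02,0],[0,0,0]],[-0.5,[0.5,0.04,0],[0,0,0]],[-0.5,[0.5,0.04,0],[0,0,0]],[-0.5,[0.6,0.04,0],[0,0,0]],[-0.5,[0.6,0.04,0],[0,0,0]],[-0.5,[0.6,0.04,0],[0,0,0]]]'
python3 -m pendant '[[-0.5,[0.6,0.04,0],[0,0,0]],[-0.5,[0.6,0.04,0],[0,0,0]],[-0.5,[0.5,0.04,0],[0,0,0]],[-0.5,[0.5,0.04,0],[0,0,0]],[-0.5,[0.4,0.03,0],[0,0,0]],[-0.5,[0.3,0.02,0],[0,0,0]],[-0.5,[0,0,0],[0,0,0]],[-0.5,[0,0,0],[0,0,0]]]'
python3 - <<'E'
from h import *
status();p,R=now();G=pose(0,90)
T=manip.get_image("top");est(T);S=manip.get_image("scene");cv2.imwrite("pics/s12.png",S["color"])
plan(p,R,[(p,G),([.58,-.012,.19],G),([.58,-.012,.168],G)])
E
```

```text
time_s: 31.5
tool_pos: [0.5883, 0.1335, 0.247]
tcp_rot: [-2.217, 2.224, -0.002]
force: [-0.0, -1.0, -5.8]
grip_width: 0.035
grasp_force: 81.4
time_s: 32.3
tool_pos: [0.5786, -0.0093, 0.2493]
tcp_rot: [-2.213, 2.221, -0.004]
force: [0.5, 0.8, -5.2]
grip_width: 0.0351
grasp_force: 81.4
t 32.3 tcp [ 0.5786 -0.0093  0.2493] z [ 0.006  0.003 -1.   ] y [-1.     0.004 -0.006] F [ 0.5  0.8 -5.2] w 0.0351 g 81.43284916877747
tmpl [ 0.6397 -0.1954] hdg 89.5 wh 25.1 53.9 notch [ 0.61   -0.1611] pin-notch in tmpl frame mm [111.2  -8.5]
turn x1 [-0.008  0.004 -0.005]  shift total [0. 0. 0.] x1 [0. 0. 0.]
shift total [ 0.054 -0.028  1.186] x2 [ 0.027 -0.014  0.593]
shift total [0.   0.   0.44] x1 [0.   0.   0.44]
```

```bash
python3 -m pendant '[[-0.5,[0.03,-0.01,0.5],[-0.008,0,0]],[-0.5,[0.02,-0.01,0.5],[0,0,0]],[-0.5,[0,0,0.3],[0,0,0]],[-0.5,[0,0,0.1],[0,0,0]],[-0.5,[0,0,0],[0,0,0]],[-0.5,[0,0,0],[0,0,0]]]'
python3 -m pendant '[[-0.5,[0,0,0.06],[0,0,0]],[-0.5,[0,0,0],[0,0,0]]]'
python3 -m pendant '[[-0.5,[0,0,0.06],[0,0,0]],[-0.5,[0,0,0],[0,0,0]]]'
```

```text
time_s: 33.0
tool_pos: [0.5813, -0.0115, 0.1821]
tcp_rot: [-2.216, 2.221, -0.003]
force: [-0.2, -0.5, -5.1]
grip_width: 0.0351
grasp_force: 81.4
time_s: 33.2
tool_pos: [0.5812, -0.0119, 0.1788]
tcp_rot: [-2.215, 2.222, -0.003]
force: [0.2, -0.7, -5.2]
grip_width: 0.035
grasp_force: 81.4
time_s: 33.4
tool_pos: [0.5806, -0.0119, 0.1748]
tcp_rot: [-2.216, 2.223, -0.001]
force: [-0.6, -0.2, -5.6]
grip_width: 0.0352
grasp_force: 81.4
```

```bash
for i in 1; do python3 -m pendant '[[-0.5,[0,0,0.06],[0,0,0]],[-0.5,[0,0,0],[0,0,0]]]'
python3 -m pendant '[[-0.5,[0,0,0.05],[0,0,0]],[-0.5,[0,0,0],[0,0,0]]]'
python3 -m pendant '[[-0.5,[0,0,0.03],[0,0,0]],[-0.5,[0,0,0],[0,0,0]]]'
python3 -m pendant '[[-0.5,[0,0,0.03],[0,0,0]],[-0.5,[0,0,0],[0,0,0]]]'; done
```

```text
time_s: 33.6
tool_pos: [0.5804, -0.0119, 0.1713]
tcp_rot: [-2.216, 2.223, 0.0]
force: [-0.2, 0.2, -5.5]
grip_width: 0.0349
grasp_force: 81.4
time_s: 33.8
tool_pos: [0.5804, -0.0119, 0.169]
tcp_rot: [-2.216, 2.223, -0.0]
force: [0.4, 0.4, -6.9]
grip_width: 0.0349
grasp_force: 81.4
time_s: 34.0
tool_pos: [0.5806, -0.0119, 0.1677]
tcp_rot: [-2.216, 2.223, -0.001]
force: [0.6, 0.1, -5.6]
grip_width: 0.0353
grasp_force: 81.4
time_s: 34.2
tool_pos: [0.5806, -0.0119, 0.1663]
tcp_rot: [-2.216, 2.223, -0.001]
force: [0.1, 0.0, -6.3]
grip_width: 0.035
grasp_force: 81.4
```

```bash
python3 -m pendant '[[-0.5,[0,0,0.03],[0,0,0]],[-0.5,[0,0,0],[0,0,0]]]'
python3 -m pendant '[[-0.5,[0,0,0.03],[0,0,0]],[-0.5,[0,0,0],[0,0,0]]]'
python3 -m pendant '[[-0.5,[0,0,0.02],[0,0,0]],[-0.5,[0,0,0],[0,0,0]]]'
```

```text
time_s: 34.4
tool_pos: [0.5808, -0.0119, 0.166]
tcp_rot: [-2.216, 2.222, -0.002]
force: [-0.6, 0.2, -1.9]
grip_width: 0.035
grasp_force: 82.0
time_s: 34.6
tool_pos: [0.581, -0.012, 0.1659]
tcp_rot: [-2.215, 2.222, -0.004]
force: [-2.8, -0.3, 4.9]
grip_width: 0.0351
grasp_force: 82.7
time_s: 34.8
tool_pos: [0.581, -0.012, 0.1658]
tcp_rot: [-2.215, 2.222, -0.005]
force: [-2.8, 0.4, 7.5]
grip_width: 0.0349
grasp_force: 83.2
```

```bash
python3 -m pendant '[[-0.5,[0,0,-0.04],[0,0,0]],[-0.1,[0,0,0],[0,0,0]],[0.4,[0,0,0],[0,0,0]],[0.6,[0,0,0],[0,0,0]],[0.6,[0,0,0],[0,0,0]],[0.6,[0,0,-0.3],[0,0,0]],[0.6,[0,0,-0.6],[0,0,0]],[0.6,[0,0,-0.8],[0,0,0]],[0.6,[0,0,-0.8],[0,0,0]]]'
python3 -m pendant '[[0.6,[0,0.8,0],[0,0,0]],[0.6,[0,0.8,0],[0,0,0]],[0.6,[0,0.8,0],[0,0,0]],[0.6,[-0.5,0.6,0],[0,0,0]],[0.6,[-0.8,0,0],[0,0,0]],[0.6,[-0.8,0,0],[0,0,0]],[0.6,[-0.8,0,0],[0,0,0]],[0.6,[0,0,0],[0,0,0]]]'
python3 - <<'E'
from h import *
status()
T=manip.get_image("top");est(T);S=manip.get_image("scene")
t=cv2.resize(T["color"][160:270,160:400],None,fx=2.5,fy=2.5,interpolation=cv2.INTER_CUBIC);s=cv2.resize(S["color"][160:340,230:430],None,fx=1.6,fy=1.6,interpolation=cv2.INTER_CUBIC)
o=np.zeros((570,620,3),np.uint8);o[:t.shape[0],:t.shape[1]]=t;o[280:280+s.shape[0],:s.shape[1]]=s;cv2.imwrite("pics/fin.png",o)
g=cv2.resize(T["color"][170:225,280:345],None,fx=8,fy=8,interpolation=cv2.INTER_CUBIC)
c=cv2.HoughCircles(cv2.cvtColor(g,cv2.COLOR_BGR2GRAY),cv2.HOUGH_GRADIENT,1,20,param1=80,param2=20,minRadius=40,maxRadius=110)
for x,y,r in (c[0][:4] if c is not None else []): print("r",r/8,onz(T,280+x/8-.44,170+y/8-.44,.182).round(4),onz(T,280+x/8-.44,170+y/8-.44,.134).round(4))
hsv=cv2.cvtColor(g,cv2.COLOR_BGR2HSV)
m=cv2.inRange(hsv,(0,0,110),(179,50,255));n,l,st,cc=cv2.connectedComponentsWithStats(m)
for i in range(1,n):
    if st[i,4]>800: print("grey",(st[i]/8).round(1),onz(T,280+cc[i][0]/8-.44,170+cc[i][1]/8-.44,.15).round(3))
E
```

```text
time_s: 35.7
tool_pos: [0.58, -0.012, 0.2915]
tcp_rot: [-2.216, 2.223, -0.001]
force: [1.0, -0.0, 0.8]
grip_width: 0.0684
grasp_force: 0.0
time_s: 36.5
tool_pos: [0.4304, 0.1372, 0.2907]
tcp_rot: [-2.221, 2.214, -0.001]
force: [-0.1, -1.0, -0.1]
grip_width: 0.0682
grasp_force: 0.0
t 36.5 tcp [0.4304 0.1372 0.2907] z [ 0.004  0.004 -1.   ] y [-1.    -0.003 -0.004] F [-0.1 -1.  -0.1] w 0.0682 g 0.0
tmpl [ 0.5842 -0.0823] hdg -0.1 wh 92.0 113.9 notch [ 0.6182 -0.0524] pin-notch in tmpl frame mm [1.3 2.4]
grey [5.2500e+01 5.0000e-01 1.2500e+01 5.4500e+01 2.7046e+03] [ 0.612 -0.098  0.15 ]
grey [ 39.4  22.6   5.    5.8 144.5] [ 0.612 -0.048  0.15 ]
grey [  16.9   26.5   21.    21.5 2839.1] [ 0.578 -0.009  0.15 ]
```

The numbers agree: the weight blob has the same upright outline (21 × 21 px) at (0.578, −0.009), and the template hasn't moved. I'm handing in.

```bash
python3 -c "
from station import manip
print(manip.sign_off())"
```

```text
the job is handed in; nothing more can be done
None
```

I handed the job in at about 36.5 s; no verdict was returned. By my measurements, the offcut is flat on the bench, the template is on the pin and against the stop, the weight stands on its short end, and I never touched the tape measure or oil can.

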